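# Stack the foot brackets head to tail in their carrier and shut the keeper

## Task

Finish the set of four levelling-foot brackets in the carrier: set the two loose L-brackets on the pile one after the other, each squarely and turned the opposite way to the one beneath it so that every bush stands in the open quarter of the next bracket and the pile lies flat and balanced; lower them, do not drop them. Then swing the keeper bar across the pile until it is home in its catch, and leave the other tools and things where they are.

Things in the scene. Friction and masses are not known exactly. Their poses are not given: they have to be found in the camera images.
- carrier: fixed grey plate on the bench, 146 x 146 mm, top 10 mm up; origin on the bench under its centre, z up. Corner fences at (+x,+y) and (-x,-y), 4 mm clear of the pile, inner faces at 49 mm, 26 mm along each side, 47 mm high. Pivot post at x 58, y -58 mm; catch post at x -58, y 58 mm, 67 mm high, 30 mm wide. Sides between are open for fingers
- pile_seat (a point): centre of the carrier's top face, 10 mm over the bench, axes as the carrier's; all bracket centres belong over it. Undersides of bracket 3 and 4 rest 20 and 30 mm above it. Bush directions from the bottom up: (+x,+y), (-x,-y) (both there already), then third (+x,+y), fourth (-x,-y)
- bracket_1_mid (a point): bottom bracket of the pile in the carrier: flat L-plate of aluminium, outline 90 x 90 x 10 mm, 0.14 to 0.24 kg; all four alike. Point: centre of the outline, 5 mm over the underside. z up; one limb lies along y at x = -45 to -9 mm, the other along x at y = -45 to -9 mm (grip across either's 36 mm); open quarter: x, y > -9 mm
- bracket_2_mid (a point): second bracket of the pile, on top at the start: flat L-plate of aluminium, outline 90 x 90 x 10 mm, 0.14 to 0.24 kg; all four alike. Point: centre of the outline, 5 mm over the underside. z up; one limb lies along y at x = -45 to -9 mm, the other along x at y = -45 to -9 mm (grip across either's 36 mm); open quarter: x, y > -9 mm
- bracket_a_mid (a point): one of two levelling-foot brackets loose on the bench: flat L-plate of aluminium, outline 90 x 90 x 10 mm, 0.14 to 0.24 kg; all four alike. Point: centre of the outline, 5 mm over the underside. z up; one limb lies along y at x = -45 to -9 mm, the other along x at y = -45 to -9 mm (grip across either's 36 mm); open quarter: x, y > -9 mm
- bracket_b_mid (a point): the other levelling-foot bracket loose on the bench: flat L-plate of aluminium, outline 90 x 90 x 10 mm, 0.14 to 0.24 kg; all four alike. Point: centre of the outline, 5 mm over the underside. z up; one limb lies along y at x = -45 to -9 mm, the other along x at y = -45 to -9 mm (grip across either's 36 mm); open quarter: x, y > -9 mm
- bracket_1_bush (a point): corner of the bottom bracket, on the plate's top face, 27 mm to -x and -y of its centre point: here stands a round steel bush, 24 mm across, 8 mm tall
- bracket_2_bush (a point): corner of the second bracket, on the plate's top face, 27 mm to -x and -y of its centre point: here stands a round steel bush, 24 mm across, 8 mm tall
- bracket_a_bush (a point): corner of the first loose bracket, on the plate's top face, 27 mm to -x and -y of its centre point: here stands a round steel bush, 24 mm across, 8 mm tall
- bracket_b_bush (a point): corner of the second loose bracket, on the plate's top face, 27 mm to -x and -y of its centre point: here stands a round steel bush, 24 mm across, 8 mm tall
- keeper_bar (a joint): angle of the flat steel bar (18 x 6 mm, 172 mm long, underside 53 mm over the bench) about the upright pivot at carrier x 58, y -58 mm. 0 = home on its stop in the catch, lying over the pile towards carrier (-x,+y). Grows as it opens, clockwise from above, out over the (+x,+y) corner; starts 1.38 to 1.62 rad open; about 0.05 N m of friction holds it
- keeper_knob (a point): middle of the black upright knob on the keeper bar, 20 mm thick, 28 mm tall, 125 mm from the pivot; the point lies 73 mm over the bench, the knob's top 87 mm, the bar's top 59 mm
- open_chassis: fixed open instrument chassis beside the carrier; from its origin on the bench it reaches 125 mm to world -x, 70 mm to +x, 175 mm to -y, 170 mm to +y, and 71 mm up
- stack_bin_lower: fixed blue bins, one above the other, about 0.3 m high together; from this origin on the bench they reach 80 mm to world +x and -x, 95 mm to +y and -y
- hex_keys: yellow folding hex-key set, 30 x 88 x 21 mm, bystander; its origin is the centre of its underside
- driver_green: black and green screwdriver, 190 mm long, 25 mm thick, bystander; its origin is the centre of its underside
- solder_spool: blue spool of solder, 64 mm across, 39 mm tall, bystander; its origin is the centre of its underside

How it is judged:
By the outcome, as a careful person would: the job done as asked, in the order asked, and still so for the second after the job is handed in, with the robot touching nothing.
It also fails if it takes over 67 s, if anything falls off the work surface, if the arm or the gripper's body presses on something with over 40 N, if the wrist force passes 120 N, or if a joint passes its speed limit or range.

## Robot

A 7-joint arm with a two-finger parallel gripper is mounted at the origin on a cart in front of the work surface, level with it; the furniture and walls round the work are solid. World frame = base frame: x ahead of the robot, y to its left, z up, the work surface at z = 0. Lengths are in m, angles in rad, forces in N, time in s.
With the tool pointing down it reaches from about 0.4 to 0.875 m from the base axis. Payload 6.5 kg.
Tool frame: the origin (TCP) lies on the centre line of the jaws, within the pads' length; the fingertips stand 22 mm ahead of it and the grasp point (between the pads) lies 3 mm ahead of it; z points along the fingers, y is the direction in which the jaws open and shut (so a half turn about z gives the same grasp; the last joint's range is limited). The gripper opens to 85 mm and grips with 20 to 120 N. Pads are 22 mm wide; open, the fingers measure 114 mm over their backs; the gripper's body (76 mm by 85 mm) begins 54 mm behind the grasp point. The pads swing forward as they close: fully open they stand 13 mm farther back than shut.
Start: joints at [-1.349, 0.536, -0.004, 1.538, 0.003, 1.067, -0.071], TCP at [0.184, 0.623, 0.221] pointing down, gripper open.
Joint ranges: [-2.7, 2.7], [-0.37, 2.16], [-1.27, 1.26], [0.24, 2.4], [-1.31, 4.45], [0.19, 1.91], [-2.76, 2.76]. Speed limits (rad/s): [2.39, 2.39, 3.14, 3.14, 3.14, 3.14, 3.14].

## Interface

Orientations are given as a unit quaternion [w, x, y, z].
In Python, from workcell import observe, vision, workorder gives the robot as it stands. The module is installed in compiled form; this text tells all that it offers.
- The arm moves only by the tool play_rows, never from a script. Its argument "steps" is one flat list of numbers, 5 for each row, row after row: the finger opening in cm, from 0 to 8.54, then the shift along the tool's x, y, z in cm, then the turn about the tool's z in rad. A call has 1 to 8 rows; each row is the pose to reach, as a shift and turn from the pose commanded when the call began, along the tool's axes at that moment; what a row does not reach only later rows make up. A row lasts 1/8 s, in which the tool goes at most 62.5 mm and 10.7 degrees, less where a joint would pass 70% of its speed; a pose out of reach is approached as far as the arm can. A call with a gripper value outside its range is refused whole. The fingers move at their own pace and stop on an object; "squeeze" is the grip in N (left out, the last holds). Time passes only in rows, so rows that repeat a pose let the fingers close. It gives the time, the measured TCP pose, the force and the opening at its end, in the units of the state.
- observe(): the state, without advancing time (a new reading comes with each control period).
- vision.read_camera(name): name is "scene" or "top" or "wrist"; returns a dict with "pixels" (400x640x3 uint8, red, green, blue), "z_map" (400x640 float32, m along the optical axis (not along the pixel's ray), 0 where there is no reading), "K" (3x3 intrinsics, pixels), "distortion" ([k1, k2, p1, p2, k3] as OpenCV has them; the pictures are not rectified), "rvec" (rotation vector, rad) and "tvec" (3), from world to camera coordinates, as OpenCV has them; the wrist camera has in their place "tool_from_camera" (4x4, takes a point from camera to tool coordinates, whose origin is the TCP and whose axes are the flange's). Camera axes: x right, y down, z forward; pixel columns grow to the right and rows downward; lengths in m; the calibration is good to about 2 mm. A picture is of the moment at which its call begins: read the wrist's pose just before it.
- workorder.hand_in(): hands the job in, once; it reports no verdict.
The state is a dict: "time": time; "qpos": joint angles; "joint_velocities": joint speeds; "effort": joint torques, N m; "eef_pos": TCP position; "eef_rot": TCP orientation; "wrist_force": force on the tool from outside, world axes, zero at the start; "torque": the same for the moment, N m; "finger_gap": finger opening in m.
Only numpy, scipy, OpenCV 4.12 (cv2) and the standard library are available. Lean on these libraries where they do the work, as an engineer would, in place of code of your own. Each camera call takes 0.05 s, during which the arm holds its last target.

## Working session

There is one attempt and no reset: what is moved stays moved. The work goes in short steps, Python scripts to look and compute and a tool call to move; the robot and the scene stay as the last step left them, time stands still between calls to the robot, and variables do not carry over. Pictures are saved under pics/ and viewed, and the job is handed in when it is done.

Besides the shell and the picture viewer there is one more tool, called after "Call:" by a JSON object that holds its "fn" and its "kwargs", one argument or row to a line. play_rows: Moves the arm, as the interface text tells. Its arguments: {"type":"object","properties":{"steps":{"type":"array","items":{"type":"number"}},"squeeze":{"type":"number"}},"required":["steps"]}

```bash
mkdir -p pics; ls
cat > h.py <<'E'
import numpy as np, cv2
from workcell import observe, vision, workorder
from scipy.spatial.transform import Rotation as R
def cam(n):
    c=vision.read_camera(n); return c
def save(c,name):
    cv2.imwrite('pics/'+name, cv2.cvtColor(c['pixels'],cv2.COLOR_RGB2BGR))
E
python3 - <<'E'
from h import *
s=observe(); print(s)
for n in ['scene','top','wrist']:
    c=cam(n); save(c,n+'0.png'); np.savez(n+'0.npz',**c)
    print(n,c['K'].tolist(),c['distortion'],c.get('rvec'),c.get('tvec'),c.get('tool_from_camera'))
E
```

```text
pics
{'time': 0.0, 'qpos': array([-1.34919039,  0.53721811, -0.00445607,  1.53888536,  0.00259014,
        1.06726284, -0.07118661]), 'joint_velocities': array([ 0.00126773, -0.00061769, -0.0004858 ,  0.00058111,  0.00049122,
       -0.00190239,  0.00298342]), 'effort': array([-1.06281190e-03, -5.83405209e+01,  1.04785457e+00, -2.59096241e+01,
        1.22867752e-02,  9.64078819e-03, -9.86256538e-06]), 'eef_pos': array([0.18432258, 0.62263794, 0.22047449]), 'eef_rot': array([-7.11270613e-05,  1.43359468e-01,  9.89670289e-01, -8.81088459e-04]), 'wrist_force': array([0.30136615, 0.41017525, 0.40398654]), 'torque': array([-0.00974274,  0.07752405, -0.03978226]), 'finger_gap': 0.08514885752928968}
scene [[451.49363102391385, 0.0, 332.51268420770066], [0.0, 451.49363102391385, 207.96458590972233], [0.0, 0.0, 1.0]] [0.02201106 0.         0.         0.         0.        ] [ 2.24655289 -0.79737983  0.35196336] [-0.4783645   0.23779289  1.07929548] None
top [[471.4786730997164, 0.0, 326.3496346487361], [0.0, 471.4786730997164, 200.1436509315262], [0.0, 0.0, 1.0]] [-0.1325226  0.         0.         0.         0.       ] [ 2.11104976 -2.16085915  0.19524232] [-0.09001989  0.56124667  1.4457089 ] None
wrist [[348.82088064220426, 0.0, 315.9179246851515], [0.0, 348.82088064220426, 193.78949286920167], [0.0, 0.0, 1.0]] [0.00812933 0.         0.         0.         0.        ] None None [[-7.12946804e-04 -9.54766493e-01 -2.97355738e-01  7.61943130e-02]
 [ 9.99999540e-01 -4.89794117e-04 -8.24962942e-04 -2.60225302e-04]
 [ 6.42003884e-04 -2.97356189e-01  9.54766403e-01 -1.52240734e-01]
 [ 0.00000000e+00  0.00000000e+00  0.00000000e+00  1.00000000e+00]]
```

View pics/top0.png

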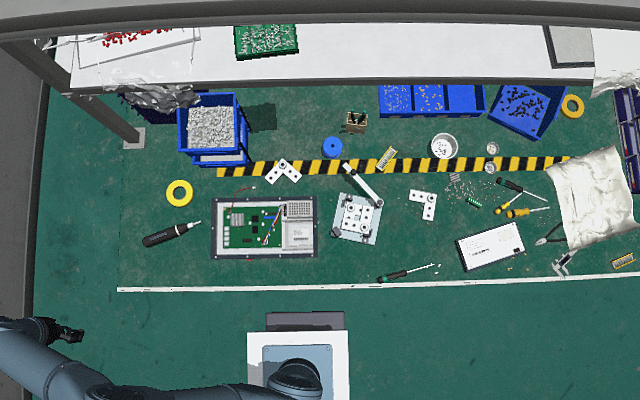

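View pics/scene0.png

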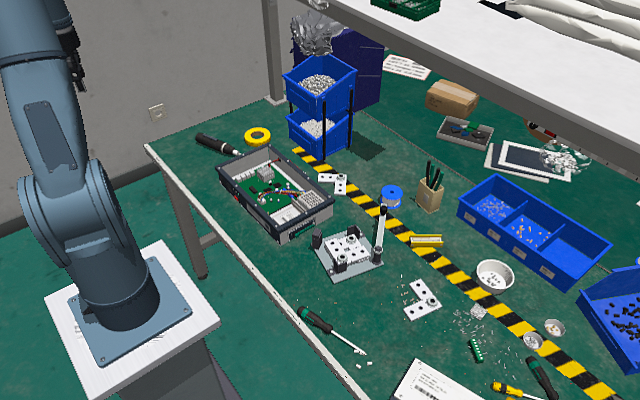

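View pics/wrist0.png

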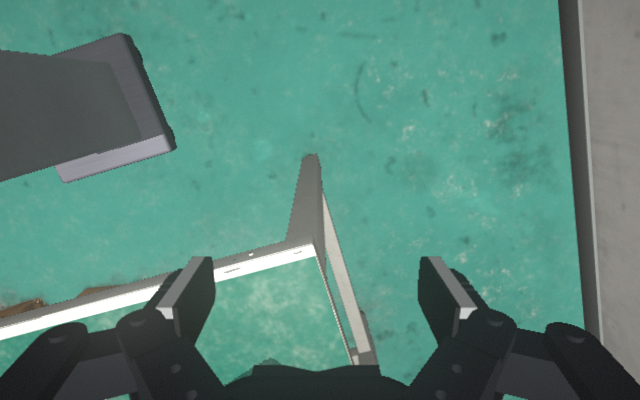

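The top view shows the pile near (357,217), the loose brackets near (283,172) and (423,204), and the keeper running from about (380,203) to (347,168). I'll zoom in on these areas.

Run:
```python
from h import *
c=np.load('top0.npz')['pixels'][140:260,240:450]
cv2.imwrite('pics/topz.png',cv2.cvtColor(cv2.resize(c,None,fx=3.8,fy=3.8,interpolation=cv2.INTER_CUBIC),cv2.COLOR_RGB2BGR))
c=np.load('scene0.npz')['pixels'][160:330,290:460]
cv2.imwrite('pics/scz.png',cv2.cvtColor(cv2.resize(c,None,fx=3.5,fy=3.5,interpolation=cv2.INTER_CUBIC),cv2.COLOR_RGB2BGR))
```

```text
(no output)
```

View pics/topz.png

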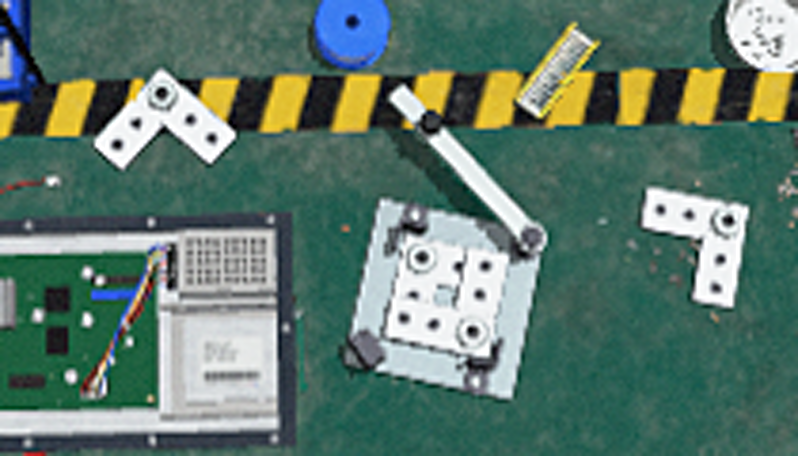

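View pics/scz.png

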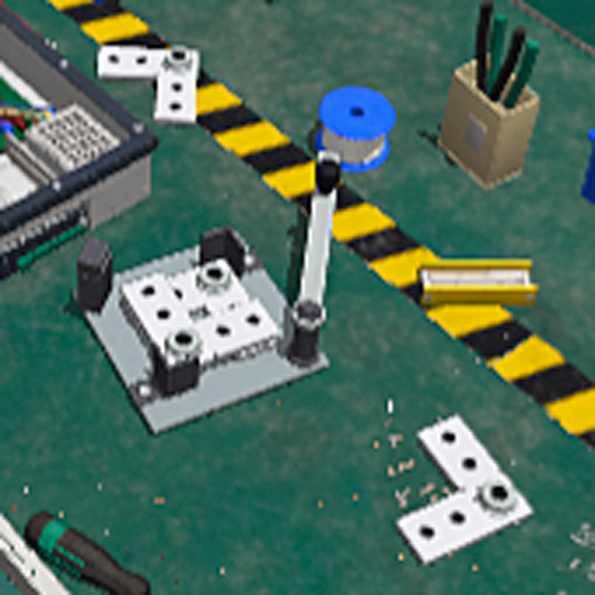

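```bash
cat >> h.py <<'E'
def ray(c,uv,T=None):
    """returns origin, dir in world. T: world_from_cam 4x4 for wrist"""
    uv=np.atleast_2d(np.array(uv,float))
    p=cv2.undistortPoints(uv.reshape(-1,1,2),c['K'],c['distortion']).reshape(-1,2)
    d=np.c_[p,np.ones(len(p))]
    if T is None:
        Rm=cv2.Rodrigues(np.array(c['rvec'],float))[0]; t=np.array(c['tvec'],float).ravel()
        return -Rm.T@t, d@Rm
    return T[:3,3], d@T[:3,:3].T
def onplane(c,uv,z,T=None):
    o,d=ray(c,uv,T); z=np.broadcast_to(np.array(z,float),len(d))
    return o+d*((z-o[2])/d[:,2])[:,None]
def toolT(s):
    w,x,y,z=s['eef_rot']; T=np.eye(4); T[:3,:3]=R.from_quat([x,y,z,w]).as_matrix(); T[:3,3]=s['eef_pos']; return T
def wristT(s,c): return toolT(s)@np.array(c['tool_from_camera'])
E
python3 - <<'E'
from h import *
c=dict(np.load('top0.npz'))
names=dict(pivot=(533,238,.06),catch=(365,350,.067),b1=(422,258,.028),b2=(473,331,.038),knob=(430,121,.087),
 Lb=(160,93,.018),Le1=(120,145,.01),Le2=(213,139,.01), Rb=(727,219,.018),Re1=(660,210,.01),Re2=(716,288,.01),chEdge=(290,215,.071),chE2=(293,445,.071),
 car1=(383,200,.01),car2=(545,240,.01),car3=(514,399,.01),car4=(348,362,.01))
W={}
for n,(u,v,z) in names.items():
    p=onplane(c,[((u+.5)/3.8-.5+240,(v+.5)/3.8-.5+140)],z)[0]; W[n]=p; print(n,p.round(4),'r',round(float(np.hypot(*p[:2])),3))
for a,b in [('pivot','catch'),('b1','b2'),('pivot','knob'),('Lb','Le1'),('Lb','Le2'),('Rb','Re1'),('Rb','Re2')]:
    d=W[b]-W[a]; print(a,b,np.hypot(*d[:2]).round(4),np.degrees(np.arctan2(d[1],d[0])).round(1))
print('mid',(W['pivot']+W['catch'])/2,(W['b1']+W['b2'])/2)
E
```

```text
pivot [ 0.5465 -0.2715  0.06  ] r 0.61
catch [ 0.4559 -0.1294  0.067 ] r 0.474
b1 [ 0.5368 -0.1808  0.028 ] r 0.566
b2 [ 0.4727 -0.2208  0.038 ] r 0.522
knob [ 0.6414 -0.1874  0.087 ] r 0.668
Lb [0.6877 0.0401 0.018 ] r 0.689
Le1 [0.6443 0.0757 0.01  ] r 0.649
Le2 [ 0.6478 -0.0048  0.01  ] r 0.648
Rb [ 0.5662 -0.4454  0.018 ] r 0.72
Re1 [ 0.5768 -0.3892  0.01  ] r 0.696
Re2 [ 0.5077 -0.434   0.01  ] r 0.668
chEdge [ 0.5684 -0.0706  0.071 ] r 0.573
chE2 [ 0.3799 -0.0691  0.071 ] r 0.386
car1 [ 0.5908 -0.1501  0.01  ] r 0.61
car2 [ 0.5528 -0.2882  0.01  ] r 0.623
car3 [ 0.4172 -0.256   0.01  ] r 0.489
car4 [ 0.452  -0.1165  0.01  ] r 0.467
pivot catch 0.1685 122.5
b1 b2 0.0755 -148.1
pivot knob 0.1268 41.5
Lb Le1 0.0561 140.7
Lb Le2 0.0601 -131.7
Rb Re1 0.0572 79.3
Rb Re2 0.0596 169.0
mid [ 0.50117751 -0.20043926  0.0635    ] [ 0.50474411 -0.20078849  0.033     ]
```

Run:
```python
from h import *
c=dict(np.load('top0.npz'))
z=c['z_map']; vs,us=np.mgrid[0:400,0:640]
o,d=ray(c,np.c_[us.ravel(),vs.ravel()])
P=(o+d*z.ravel()[:,None]).reshape(400,640,3)
m=(us>165)&(us<260)&(vs>85)&(vs<180)&(P[...,2]>.05)&(z>0)
print('bins',P[m].min(0),P[m].max(0))
for u,v in [(357,217),(283,190),(298,165),(415,200),(347,172),(365,185),(210,120),(400,72),(400,60),(260,225),(170,200)]: print(u,v,P[v,u].round(3))
np.save('topP.npy',P)
h=np.where((z>0),P[...,2],0)
cv2.imwrite('pics/toph.png',np.clip(h/.5*255,0,255).astype(np.uint8))
```

```text
bins [0.67277363 0.06137475 0.05000395] [0.94247108 0.42220069 0.46311475]
357 217 [ 0.509 -0.202  0.007]
283 190 [0.604 0.038 0.002]
298 165 [ 0.687 -0.013  0.006]
415 200 [ 0.56  -0.394  0.007]
347 172 [ 0.659 -0.174  0.008]
365 185 [ 0.604 -0.227  0.053]
210 120 [0.768 0.229 0.236]
400 72 [ 0.789 -0.28   0.484]
400 60 [ 0.822 -0.283  0.48 ]
260 225 [0.489 0.113 0.01 ]
170 200 [0.575 0.406 0.028]
```

View pics/toph.png

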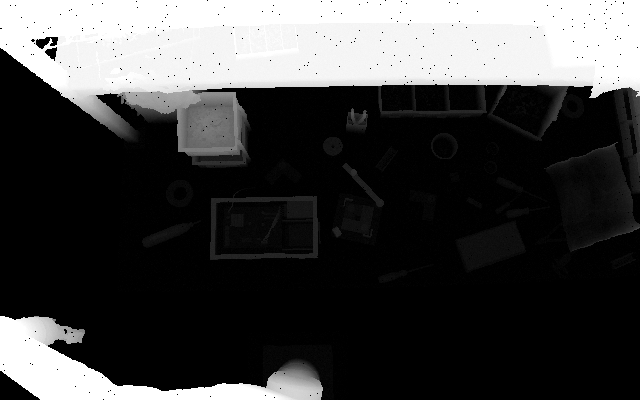

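```bash
cat >> h.py <<'E'
def go(x,y,z,yaw,s=None):
    """print shift (cm) in tool axes and turn (rad) to bring TCP to x,y,z with tool-y azimuth yaw deg"""
    s=s or observe(); T=toolT(s)
    d=T[:3,:3].T@(np.array([x,y,z])-T[:3,3])*100
    az=np.degrees(np.arctan2(T[1,1],T[0,1])); t=-np.radians(yaw-az)
    print('t',round(s['time'],2),'pos',T[:3,3].round(4),'az',az.round(2),'tilt',np.degrees(np.arccos(-T[2,2])).round(2),'shift',d.round(2),'turn',t.round(3),'F',s['wrist_force'].round(1),'gap',round(s['finger_gap'],4),'q',s['qpos'].round(2))
E
python3 - <<'E'
from h import *
go(.47,.15,.22,0)
E
```

```text
t 0.15 pos [0.1844 0.6228 0.2207] az 73.51 tilt 0.08 shift [-40.81 -37.23   0.12] turn 1.283 F [ 0.2 -0.2 -0.1] gap 0.085 q [-1.35  0.54 -0.    1.54  0.    1.07 -0.07]
```

Call:
{"fn": "play_rows", "kwargs": {
  "steps": [8.5, -4.6, -4.2, 0, 0.16, 8.5, -9.2, -8.4, 0, 0.32, 8.5, -13.8, -12.6, 0, 0.48, 8.5, -18.4, -16.8, 0, 0.64, 8.5, -23, -21, 0, 0.8, 8.5, -27.6, -25.2, 0, 0.96, 8.5, -32.2, -29.4, 0, 1.12, 8.5, -36.8, -33.6, 0, 1.28]
}}

```text
time: 1.15
eef_pos: [0.4427, 0.1949, 0.2216]
eef_rot: [-0.0, 0.708, 0.706, 0.0]
wrist_force: [0.4, 1.2, 1.1]
finger_gap: 0.0851
```

Run:
```python
from h import *
go(.50,-.14,.22,-60)
```

```text
t 1.15 pos [0.4427 0.1949 0.2216] az -0.11 tilt 0.03 shift [-33.48   5.8    0.14] turn 1.045 F [0.4 1.2 1.1] gap 0.0851 q [-0.87  0.26  0.42  1.99 -0.14  0.92 -0.37]
```

Call:
{"fn": "play_rows", "kwargs": {
  "steps": [8.5, -5.2, 0.7, 0, 0.17, 8.5, -10.4, 1.4, 0, 0.34, 8.5, -15.6, 2.1, 0, 0.51, 8.5, -20.8, 2.8, 0, 0.68, 8.5, -26, 3.5, 0, 0.85, 8.5, -31.2, 4.2, 0, 1.02, 8.5, -36.4, 4.9, 0, 1.19, 8.5, -41.5, 5.6, 0, 1.36]
}}

```text
time: 2.15
eef_pos: [0.4994, -0.2196, 0.2214]
eef_rot: [-0.0, 0.995, 0.104, 0.0]
wrist_force: [0.6, 0.1, 0.2]
finger_gap: 0.0849
```

Call:
{"fn": "play_rows", "kwargs": {
  "steps": [8.5, 0, 0, 0, 0, 8.5, 0, 0, 0, 0]
}}

```text
time: 2.4
eef_pos: [0.4991, -0.2175, 0.221]
eef_rot: [-0.0, 0.994, 0.107, -0.0]
wrist_force: [0.0, -0.5, 0.1]
finger_gap: 0.0851
```

```bash
cat >> h.py <<'E'
def wshot(tag):
    s=observe(); c=cam('wrist'); save(c,tag+'.png'); T=wristT(s,c)
    np.savez(tag+'.npz',T=T,**{k:v for k,v in c.items() if k!='T'}); return s,c,T
def load(tag):
    c=dict(np.load(tag+'.npz')); return c,c['T']
E
python3 - <<'E'
from h import *
s,c,T=wshot('w1'); go(.53,-.438,.2,-100.8,s)
E
```

```text
t 2.4 pos [ 0.4991 -0.2175  0.221 ] az -77.68 tilt 0.06 shift [-1.68 22.21  2.08] turn 0.404 F [ 0.  -0.5  0.1] gap 0.0851 q [-0.29  0.46  0.82  1.85 -0.4   1.   -0.66]
```

View pics/w1.png

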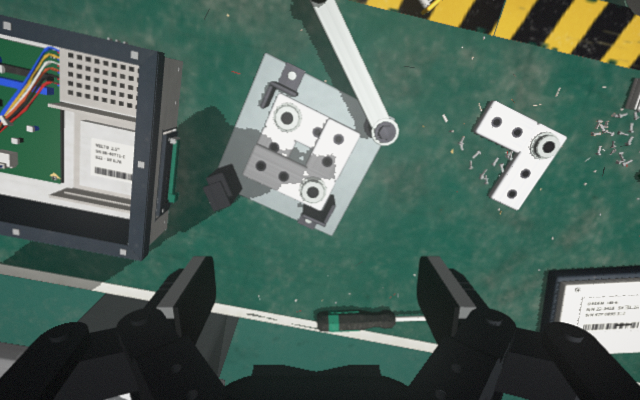

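The wrist view shows the carrier (corners about (268,55), (388,125), (330,235), (215,170)), its bushes at (287,118) and (313,192), and the right bracket at about (520,150). Next I'll zoom in to get sub-pixel corners.

Run:
```python
from h import *
c,T=load('w1')
im=c['pixels']
g=cv2.cvtColor(im,cv2.COLOR_RGB2BGR)
cv2.imwrite('pics/w1a.png',cv2.resize(g[40:250,195:405],None,fx=2.8,fy=2.8,interpolation=cv2.INTER_CUBIC))
cv2.imwrite('pics/w1b.png',cv2.resize(g[90:220,470:580],None,fx=4,fy=4,interpolation=cv2.INTER_CUBIC))
hsv=cv2.cvtColor(im,cv2.COLOR_RGB2HSV)
m=((hsv[...,2]>150)&(hsv[...,1]<40)).astype(np.uint8)
m[:, :470]=0; m[:90]=0; m[220:]=0; m[:,575:]=0
m=cv2.morphologyEx(m,cv2.MORPH_CLOSE,np.ones((9,9)))
n,l,st,ce=cv2.connectedComponentsWithStats(m)
i=1+np.argmax(st[1:,4]); print(st[i])
cn=max(cv2.findContours((l==i).astype(np.uint8),cv2.RETR_EXTERNAL,cv2.CHAIN_APPROX_NONE)[0],key=cv2.contourArea)
ap=cv2.approxPolyDP(cn,6,True).reshape(-1,2).astype(float); print(ap)
P=onplane(c,ap,.010,T); print(P.round(4))
for k in range(len(P)):
    d=P[(k+1)%len(P)]-P[k]; print(np.hypot(*d[:2]).round(4),np.degrees(np.arctan2(d[1],d[0])).round(1))
```

```text
[ 476  101   91  109 4915]
[[479. 104.]
 [476. 131.]
 [508. 153.]
 [507. 164.]
 [493. 164.]
 [502. 180.]
 [492. 198.]
 [498. 209.]
 [518. 209.]
 [566. 137.]
 [496. 101.]]
[[ 0.5897 -0.3659  0.01  ]
 [ 0.5635 -0.3724  0.01  ]
 [ 0.5489 -0.413   0.01  ]
 [ 0.5375 -0.4164  0.01  ]
 [ 0.5344 -0.402   0.01  ]
 [ 0.5199 -0.4177  0.01  ]
 [ 0.4984 -0.4146  0.01  ]
 [ 0.4877 -0.4256  0.01  ]
 [ 0.4924 -0.4471  0.01  ]
 [ 0.5772 -0.465   0.01  ]
 [ 0.596  -0.3815  0.01  ]]
0.027 -166.2
0.0432 -109.8
0.0118 -163.4
0.0148 102.2
0.0214 -132.7
0.0217 171.7
0.0153 -134.0
0.0219 -77.7
0.0867 -12.0
0.0856 77.3
0.0168 112.1
```

View pics/w1a.png

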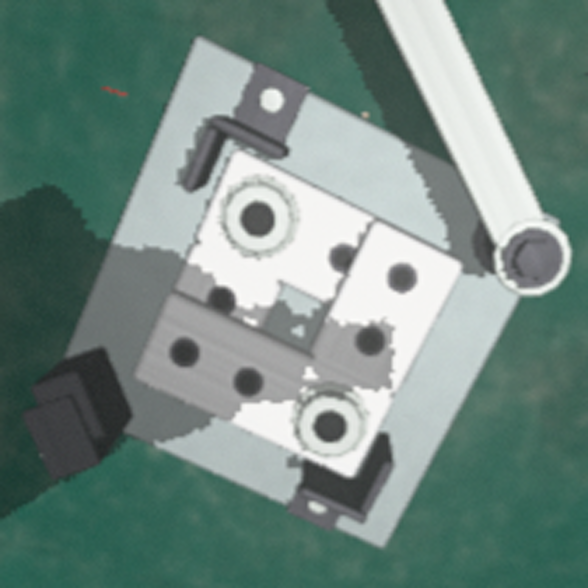

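View pics/w1b.png

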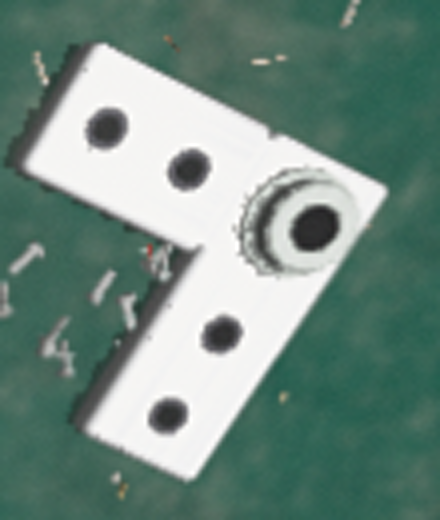

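```bash
cat >> h.py <<'E'
L_LOC=np.array([[-45,45],[-9,45],[-9,-9],[45,-9],[45,-45],[-45,-45]])/1000.
def fit2(loc,w):
    """rigid 2d fit loc->w : yaw deg, t, residual mm"""
    loc=np.array(loc,float);w=np.array(w,float)[:,:2]
    a=loc-loc.mean(0);b=w-w.mean(0)
    th=np.arctan2((a[:,0]*b[:,1]-a[:,1]*b[:,0]).sum(),(a*b).sum())
    Rm=np.array([[np.cos(th),-np.sin(th)],[np.sin(th),np.cos(th)]])
    t=w.mean(0)-Rm@loc.mean(0); res=(w-(loc@Rm.T+t))*1000
    return np.degrees(th),t,res
def rot(a): a=np.radians(a); return np.array([[np.cos(a),-np.sin(a)],[np.sin(a),np.cos(a)]])
E
python3 - <<'E'
from h import *
c,T=load('w1')
f=lambda pts,k,o:[((u+.5)/k-.5+o[0],(v+.5)/k-.5+o[1]) for u,v in pts]
# R: local order: limb y end outer(-45,45), inner(-9,45), inner corner, limb x end inner (45,-9), outer(45,-45), corner
# tool az -78: image right = ?
pR=f([(191,481),(81,430),(198,246),(23,163),(100,43),(387,188)],4,(470,90))
W=onplane(c,pR,.010,T); print(W.round(4))
for o in (L_LOC,L_LOC[[4,3,2,1,0,5]]):
    y,t,r=fit2(o,W); print('R',y.round(2),t.round(4),r.round(1).tolist())
print('bushR',onplane(c,f([(316,229)],4,(470,90)),.018,T))
pb=f([(373,218),(463,262),(357,477),(133,375),(175,292),(315,355)],2.8,(195,40))
W=onplane(c,pb,.030,T); print(W.round(4))
# corner (357,477) = (-45,-45)
for o in (np.array([[9*-1,45],[-45,45],[-45,-45],[45,-45],[45,-9],[-9,-9]])/1000., np.array([[45,-9],[45,-45],[-45,-45],[-45,45],[-9,45],[-9,-9]])/1000.):
    y,t,r=fit2(o,W); print('B2',y.round(2),t.round(4),r.round(1).tolist())
pc=f([(200,37),(384,548),(65,355)],2.8,(195,40))
W=onplane(c,pc,.010,T)
y,t,r=fit2(np.array([[73,73],[-73,-73],[-73,73]])/1000,W); print('C',y,t,r.round(1).tolist())
print('b2,b1',onplane(c,f([(330,427),(259,218)],2.8,(195,40)),[.038,.028],T), 'pivot',onplane(c,f([(537,257)],2.8,(195,40)),.062,T))
E
```

```text
[[ 0.4913 -0.4468  0.01  ]
 [ 0.4988 -0.412   0.01  ]
 [ 0.5532 -0.4236  0.01  ]
 [ 0.564  -0.3715  0.01  ]
 [ 0.5963 -0.38    0.01  ]
 [ 0.5777 -0.4652  0.01  ]]
R 77.33 [ 0.5446 -0.4129] [[0.4, 0.2], [0.1, -0.1], [1.8, 0.1], [0.7, -0.5], [-2.1, -1.1], [-1.0, 1.5]]
R -102.84 [ 0.5491 -0.4201] [[-4.0, 7.2], [-31.5, 50.0], [10.8, -14.3], [-31.0, 49.8], [-6.7, 6.3], [62.4, -99.0]]
bushR [[ 0.56407869 -0.44627538  0.018     ]]
[[ 0.546  -0.2191  0.03  ]
 [ 0.538  -0.2532  0.03  ]
 [ 0.4522 -0.2344  0.03  ]
 [ 0.4733 -0.1467  0.03  ]
 [ 0.5062 -0.1567  0.03  ]
 [ 0.4945 -0.2095  0.03  ]]
B2 165.86 [ 0.4981 -0.2055] [[50.2, 32.2], [7.3, 6.9], [-100.5, -61.6], [7.8, 4.1], [49.6, 29.1], [-14.5, -10.6]]
B2 -13.12 [ 0.5053 -0.201 ] [[-1.1, 0.9], [-0.9, 1.9], [1.0, 0.2], [1.6, 0.3], [-0.5, -1.5], [0.0, -1.8]]
C -15.702299004245432 [ 0.50976506 -0.20298037] [[-8.4, 4.4], [-2.1, -0.2], [10.4, -4.2]]
b2,b1 [[ 0.47161868 -0.22002588  0.038     ]
 [ 0.53743954 -0.1806361   0.028     ]] pivot [[ 0.5477776  -0.27081899  0.062     ]]
```

Run:
```python
from h import *
c,T=load('w1'); z=c['z_map']; vs,us=np.mgrid[0:400,0:640]
o,d=ray(c,np.c_[us.ravel(),vs.ravel()],np.array(c['tool_from_camera']))
P=(o+d*z.ravel()[:,None]).reshape(400,640,3)
m=(z>0)&(z<.26)&(vs>245)
for a,b in [(150,216),(415,480)]:
    mm=m&(us>=a)&(us<b); Q=P[mm]; print(len(Q),Q.min(0).round(4),Q.max(0).round(4),np.percentile(Q[:,2],[90,99]).round(4))
go(.5289,-.437,.12,-102.7)
```

```text
7767 [-0.0121 -0.0564 -0.0995] [ 0.0185 -0.0195 -0.022 ] [-0.0356 -0.0251]
7514 [-0.0117  0.0197 -0.0996] [ 0.0181  0.0568 -0.0222] [-0.0353 -0.0249]
t 2.45 pos [ 0.4992 -0.2167  0.221 ] az -77.61 tilt 0.08 shift [-1.82 22.16 10.07] turn 0.438 F [-0.3 -0.4  0.2] gap 0.0853 q [-0.29  0.46  0.82  1.86 -0.4   1.   -0.66]
```

Run:
```python
from h import *
c,T=load('w1'); z=c['z_map']
o,d=ray(c,[(u,v) for v in (258,262,268,275,290) for u in (190,200,208)],np.array(c['tool_from_camera']))
zz=[z[v,u] for v in (258,262,268,275,290) for u in (190,200,208)]
print(np.c_[zz,o+d*np.array(zz)[:,None]].round(4))
```

```text
[[ 0.4163 -0.1213 -0.1499  0.2223]
 [ 0.1371  0.0109 -0.0453 -0.0289]
 [ 0.1381  0.0104 -0.0425 -0.0279]
 [ 0.1336  0.0111 -0.048  -0.0325]
 [ 0.1341  0.0108 -0.0443 -0.032 ]
 [ 0.1383  0.0088 -0.0426 -0.0283]
 [ 0.1295  0.0109 -0.0465 -0.0368]
 [ 0.1297  0.0108 -0.0429 -0.0366]
 [ 0.1379  0.0067 -0.0424 -0.0294]
 [ 0.1244  0.0111 -0.0447 -0.0421]
 [ 0.1282  0.0092 -0.0424 -0.0388]
 [ 0.138   0.004  -0.0425 -0.0301]
 [ 0.1186  0.0093 -0.0426 -0.0487]
 [ 0.1278  0.0041 -0.0423 -0.0407]
 [ 0.1383 -0.0018 -0.0426 -0.0316]]
```

Run:
```python
from h import *
s=observe(); T=toolT(s)
for n in ('scene','top'):
    c=cam(n); save(c,n+'1.png'); z=c['z_map']; vs,us=np.mgrid[0:400,0:640]
    o,d=ray(c,np.c_[us.ravel(),vs.ravel()]); P=o+d*z.ravel()[:,None]
    Q=(P-T[:3,3])@T[:3,:3]
    m=(z.ravel()>0)&(abs(Q[:,0])<.03)&(abs(Q[:,1])<.07)&(Q[:,2]>-.12)&(Q[:,2]<.06)
    print(n,m.sum(),Q[m].min(0).round(3),Q[m].max(0).round(3), np.percentile(Q[m][:,2],[50,90,97]).round(3) if m.sum() else '')
g=cv2.imread('pics/scene1.png'); 
cv2.imwrite('pics/scene1z.png',cv2.resize(g[60:330,200:500],None,fx=2.2,fy=2.2))
```

```text
scene 1099 [-0.022 -0.07  -0.12 ] [ 0.015  0.07  -0.025] [-0.091 -0.046 -0.034]Traceback (most recent call last):
  File "<stdin>", line 8, in <module>
    return umr_minimum(a, axis, None, out, keepdims, initial, where)
ValueError: zero-size array to reduction operation minimum which has no identity
```

Call:
{"fn": "play_rows", "kwargs": {
  "steps": [8.5, -0.3, 5.5, 0, 0.11, 8.5, -0.9, 11, 2, 0.22, 5, -1.4, 16.5, 6, 0.33, 5, -1.8, 22.2, 10, 0.438, 5, -1.8, 22.2, 12, 0.438, 5, -1.8, 22.2, 12, 0.438, 5, -1.8, 22.2, 12, 0.438],
  "squeeze": 60
}}

```text
time: 3.42
eef_pos: [0.53, -0.4378, 0.1026]
eef_rot: [-0.0, 0.994, -0.111, 0.001]
wrist_force: [0.9, -0.1, 1.0]
finger_gap: 0.0501
```

```bash
cat >> h.py <<'E'
def tips(c):
    z=c['z_map']; vs,us=np.mgrid[0:400,0:640]
    o,d=ray(c,np.c_[us.ravel(),vs.ravel()],np.array(c['tool_from_camera']))
    P=(o+d*z.ravel()[:,None]).reshape(400,640,3)
    for a,b in [(120,316),(317,520)]:
        m=(z>0)&(z<.18)&(vs>200)&(us>=a)&(us<b)&(abs(P[...,0])<.012)&(abs(P[...,1])<.05)
        if not m.any(): continue
        Q=P[m]; i=np.argsort(Q[:,2])[-30:]
        print('tip z',np.percentile(Q[:,2],[95,99,99.8]).round(4),'y',Q[i,1].mean().round(4))
E
python3 - <<'E'
from h import *
s,c,T=wshot('w2'); go(.5289,-.437,.04,-102.7,s); tips(c)
E
```

```text
t 3.42 pos [ 0.53   -0.4378  0.1026] az -102.73 tilt 0.08 shift [-0.13 -0.05  6.26] turn -0.001 F [ 0.9 -0.1  1. ] gap 0.0501 q [ 0.16  0.87  0.76  1.54 -0.67  1.01 -0.67]
tip z [-0.0256 -0.0176 -0.0139] y -0.0249
tip z [-0.0258 -0.0176 -0.014 ] y 0.0251
```

View pics/w2.png

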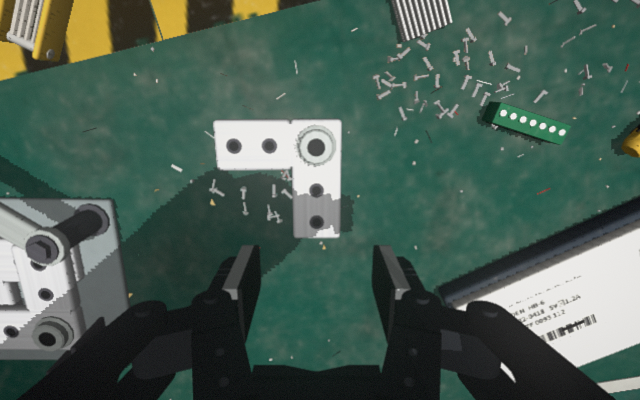

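Call:
{"fn": "play_rows", "kwargs": {
  "steps": [5, -0.1, 0, 2, 0, 5, -0.1, 0, 4, 0, 5, -0.1, 0, 6.2, 0, 5, -0.1, 0, 6.2, 0]
}}

```text
time: 3.98
eef_pos: [0.5264, -0.4372, 0.0365]
eef_rot: [-0.001, 0.994, -0.112, -0.002]
wrist_force: [0.8, 0.6, -0.6]
finger_gap: 0.0498
```

Run:
```python
from h import *
s,c,T=wshot('w3'); go(.5289,-.437,.02,-102.7,s); tips(c)
n=cam('scene'); save(n,'s3.png'); g=cv2.imread('pics/s3.png'); cv2.imwrite('pics/s3z.png',cv2.resize(g[150:350,300:520],None,fx=3.4,fy=3))
```

```text
t 3.98 pos [ 0.5264 -0.4372  0.0365] az -102.85 tilt 0.27 shift [ 0.24 -0.08  1.64] turn -0.003 F [ 0.8  0.6 -0.6] gap 0.0498 q [ 0.19  0.94  0.71  1.57 -0.73  0.92 -0.64]
tip z [-0.0254 -0.0175 -0.014 ] y -0.0249
tip z [-0.0258 -0.0175 -0.0138] y 0.0251
```

View pics/w3.png

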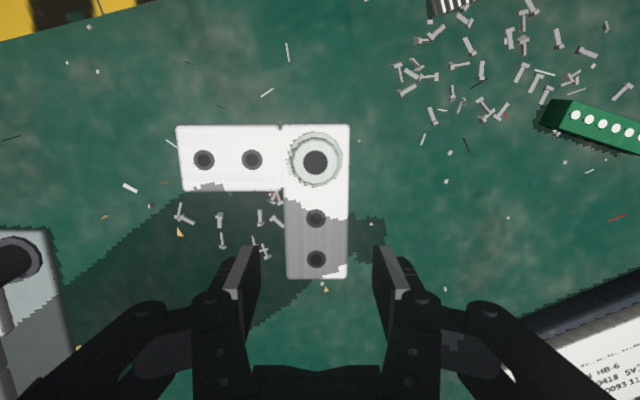

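View pics/s3z.png

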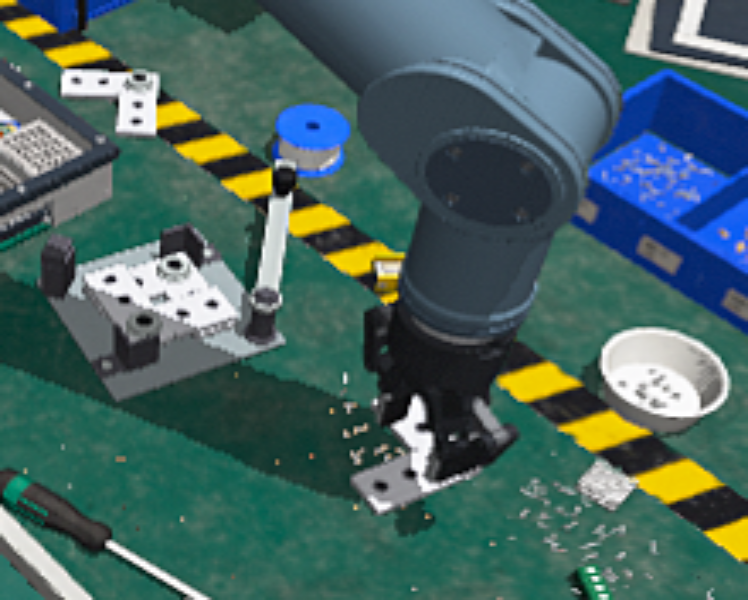

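Call:
{"fn": "play_rows", "kwargs": {
  "steps": [5, 0.2, -0.1, 1, 0, 5, 0.2, -0.1, 2.2, 0, 5, 0.2, -0.1, 3.1, 0, 5, 0.2, -0.1, 3.1, 0]
}}

```text
time: 4.58
eef_pos: [0.5294, -0.4377, 0.0073]
eef_rot: [-0.0, 0.994, -0.112, -0.001]
wrist_force: [-0.8, 0.1, 1.2]
finger_gap: 0.0502
```

Run:
```python
from h import *
s,c,T=wshot('w4'); go(.5289,-.437,-.009,-102.7,s); tips(c)
```

```text
t 4.58 pos [ 0.5294 -0.4377  0.0073] az -102.85 tilt 0.1 shift [-0.06 -0.06  1.63] turn -0.003 F [-0.8  0.1  1.2] gap 0.0502 q [ 0.2   0.98  0.68  1.56 -0.75  0.88 -0.63]
tip z [0.0078 0.0085 0.0088] y -0.037
tip z [0.0078 0.0084 0.0088] y 0.0334
```

View pics/w4.png

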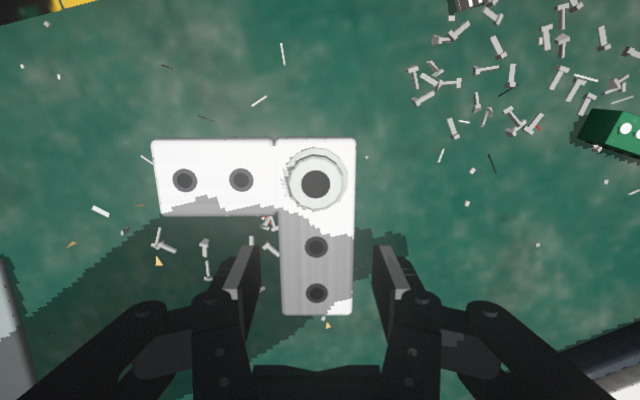

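Call:
{"fn": "play_rows", "kwargs": {
  "steps": [5, -0.05, -0.05, 0.8, 0, 5, -0.05, -0.05, 1.5, 0, 5, -0.05, -0.05, 1.5, 0]
}}

```text
time: 5.0
eef_pos: [0.5292, -0.4371, -0.0074]
eef_rot: [-0.0, 0.994, -0.112, -0.001]
wrist_force: [0.4, 0.3, -0.6]
finger_gap: 0.0499
```

Run:
```python
from h import *
s,c,T=wshot('w5'); go(.5289,-.437,-.009,-102.7,s)
```

```text
t 5.0 pos [ 0.5292 -0.4371 -0.0074] az -102.85 tilt 0.08 shift [-0.03 -0.    0.16] turn -0.003 F [ 0.4  0.3 -0.6] gap 0.0499 q [ 0.21  1.    0.67  1.56 -0.77  0.86 -0.62]
```

View pics/w5.png

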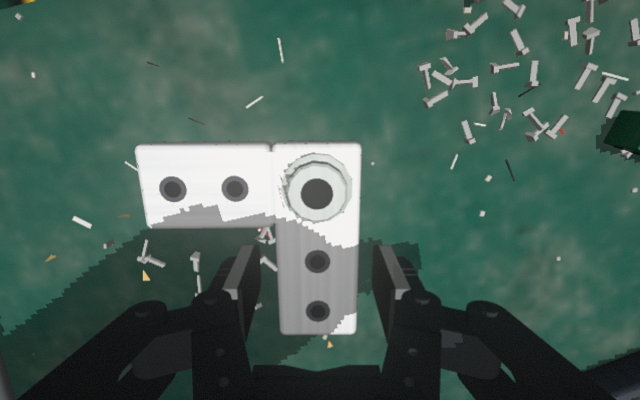

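Call:
{"fn": "play_rows", "kwargs": {
  "steps": [3, 0, 0, 0.05, 0, 3, 0, 0, 0.05, 0, 3, 0, 0, 0.05, 0, 3, 0, 0, 0.05, 0],
  "squeeze": 70
}}

```text
time: 5.55
eef_pos: [0.5298, -0.438, -0.0064]
eef_rot: [0.0, 0.994, -0.112, 0.0]
wrist_force: [-2.2, 1.0, 5.4]
finger_gap: 0.0333
```

Run:
```python
from h import *
s,c,T=wshot('w6'); go(.5289,-.437,-.009,-102.7,s); tips(c)
```

```text
t 5.55 pos [ 0.5298 -0.438  -0.0064] az -102.85 tilt 0.05 shift [-0.11 -0.08  0.26] turn -0.003 F [-2.2  1.   5.4] gap 0.0333 q [ 0.21  1.    0.67  1.56 -0.77  0.86 -0.62]
tip z [-0.0059 -0.0053 -0.0048] y -0.0415
tip z [-0.0059 -0.0053 -0.0048] y 0.0374
```

View pics/w6.png

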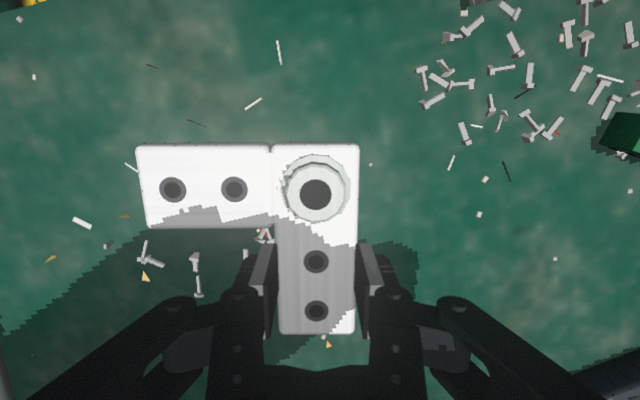

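Call:
{"fn": "play_rows", "kwargs": {
  "steps": [3, 0, 0, -0.5, 0, 3, 0, 0, -1.5, 0, 3, 0, 0, -3, 0, 3, 0, 0, -5, 0, 3, 0, 0, -5, 0]
}}

```text
time: 6.22
eef_pos: [0.5308, -0.439, 0.0456]
eef_rot: [0.001, 0.994, -0.112, 0.002]
wrist_force: [0.2, -0.7, -2.7]
finger_gap: 0.0336
```

Run:
```python
from h import *
s,c,T=wshot('w7'); go(.5289,-.437,-.009,-102.7,s)
n=cam('scene'); save(n,'s7.png'); g=cv2.imread('pics/s7.png'); cv2.imwrite('pics/s7z.png',cv2.resize(g[150:350,300:520],None,fx=3.4,fy=3))
```

```text
t 6.22 pos [ 0.5308 -0.439   0.0456] az -102.84 tilt 0.25 shift [-0.25 -0.16  5.46] turn -0.002 F [ 0.2 -0.7 -2.7] gap 0.0336 q [ 0.19  0.94  0.72  1.56 -0.72  0.92 -0.64]
```

View pics/w7.png

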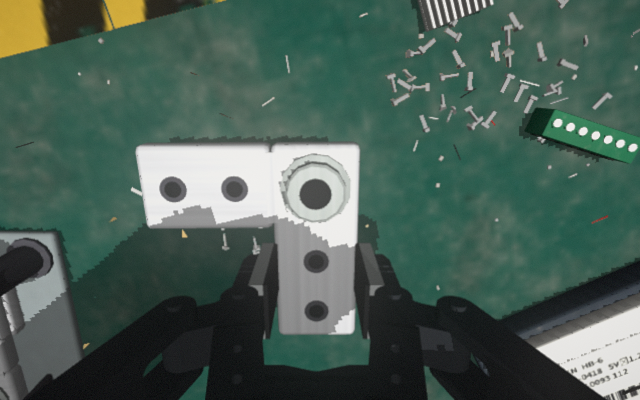

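View pics/s7z.png

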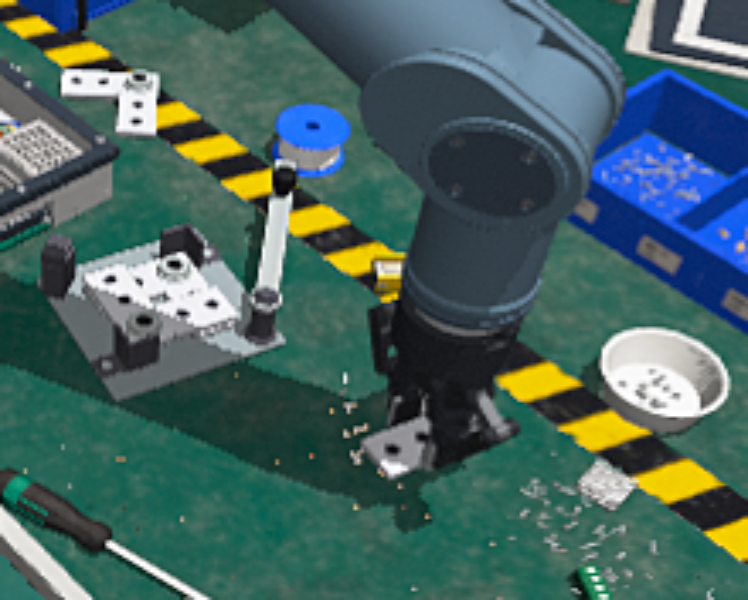

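Run:
```python
from h import *
g=cv2.imread('pics/w7.png'); cv2.imwrite('pics/w7z.png',cv2.resize(g[130:350,125:375],None,fx=3.2,fy=2.7,interpolation=cv2.INTER_CUBIC))
```

```text
(no output)
```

View pics/w7z.png

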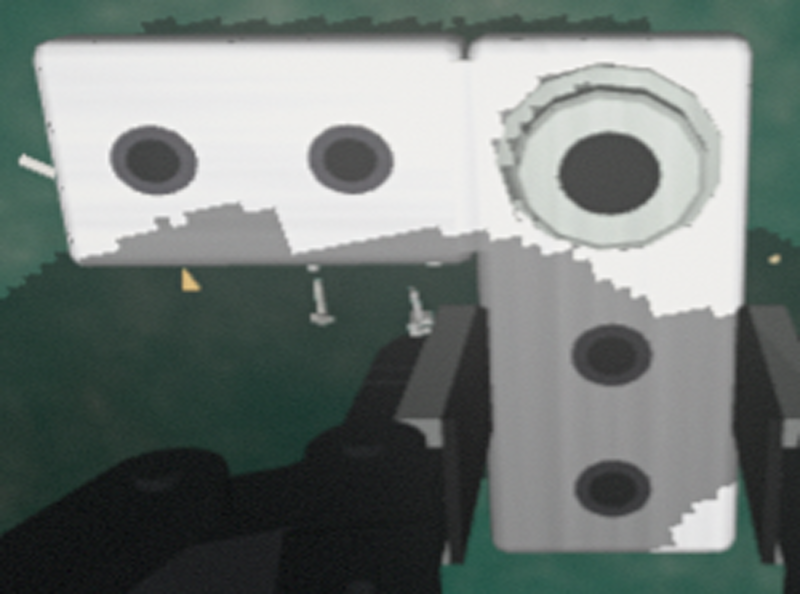

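```bash
cat >> h.py <<'E'
def fsc(pts,kx,ky,o): return [((u+.5)/kx-.5+o[0],(v+.5)/ky-.5+o[1]) for u,v in pts]
E
python3 - <<'E'
from h import *
c,T=load('w7')
pts=fsc([(736,551),(493,551),(475,263),(75,265),(35,42),(752,34)],3.2,2.7,(125,130))
# tool pose for that shot
Tt=T@np.linalg.inv(np.array(c['tool_from_camera'])); print(Tt[:3,3])
W=onplane(c,pts,Tt[2,3]+.0164,T)
y,t,r=fit2(L_LOC,W); print('held yaw',y.round(2),t.round(4),r.round(1).tolist())
az=np.degrees(np.arctan2(Tt[1,1],Tt[0,1])); print('az',az, 'yaw-az',y-az)
g=rot(-y)@(Tt[:2,3]-t); print('TCP in bracket local mm',(g*1000).round(1))
# also bushing
b=onplane(c,fsc([(609,172)],3.2,2.7,(125,130)),Tt[2,3]+.0244,T)[0]; print('bush local',rot(-y)@(b[:2]-t)*1000)
dist=[np.hypot(*(W[i]-W[j])[:2]).round(4) for i,j in [(5,4),(5,0),(4,3),(0,1)]]; print(dist)
E
```

```text
[ 0.53082211 -0.43897289  0.04561181]
held yaw 77.43 [ 0.546  -0.4155] [[0.6, 0.6], [0.7, -0.1], [0.2, 0.4], [-0.1, -1.1], [-1.3, -1.1], [-0.1, 1.2]]
az -102.84152153174475 yaw-az 180.2692665490722
TCP in bracket local mm [-26.2   9.7]
bush local [-26.2342758  -26.31472715]
[np.float64(0.0874), np.float64(0.0892), np.float64(0.0348), np.float64(0.0353)]
```

Run:
```python
from h import *
go(.525,-.33,.12,-13.1)
```

```text
t 6.33 pos [ 0.5298 -0.4375  0.0433] az -102.84 tilt 0.04 shift [ -2.85 -10.38  -7.67] turn -1.566 F [ 0.8  0.3 -2.4] gap 0.0334 q [ 0.19  0.94  0.71  1.56 -0.72  0.92 -0.64]
```

Call:
{"fn": "play_rows", "kwargs": {
  "steps": [3, -0.3, -0.5, -4, -0.17, 3, -0.7, -2, -7.6, -0.34, 3, -1.1, -4, -7.6, -0.51, 3, -1.5, -5.5, -7.6, -0.68, 3, -1.9, -7, -7.6, -0.85, 3, -2.3, -8.5, -7.6, -1.02, 3, -2.6, -9.5, -7.6, -1.19, 3, -2.9, -10.4, -7.6, -1.36]
}}

```text
time: 7.32
eef_pos: [0.524, -0.3289, 0.1182]
eef_rot: [-0.001, 0.841, 0.54, -0.0]
wrist_force: [0.4, -0.1, -2.6]
finger_gap: 0.0332
```

Call:
{"fn": "play_rows", "kwargs": {
  "steps": [3, 0, 0, 0, -0.12, 3, 0, 0, 0, -0.206, 3, 0, 0, 0, -0.206, 3, 0, 0, 0, -0.206]
}}

```text
time: 7.82
eef_pos: [0.5242, -0.3297, 0.1186]
eef_rot: [-0.0, 0.784, 0.621, -0.0]
wrist_force: [0.7, 0.3, -2.3]
finger_gap: 0.0333
```

Run:
```python
from h import *
s,c,T=wshot('w8'); go(.5293,-.2169,.1,-13.1,s)
```

```text
t 7.83 pos [ 0.5242 -0.3297  0.1186] az -13.22 tilt 0.03 shift [11.1  -2.08  1.86] turn -0.002 F [ 0.7  0.3 -2.3] gap 0.0333 q [ 0.2   0.64  0.41  1.72 -0.32  0.85  0.52]
```

View pics/w8.png

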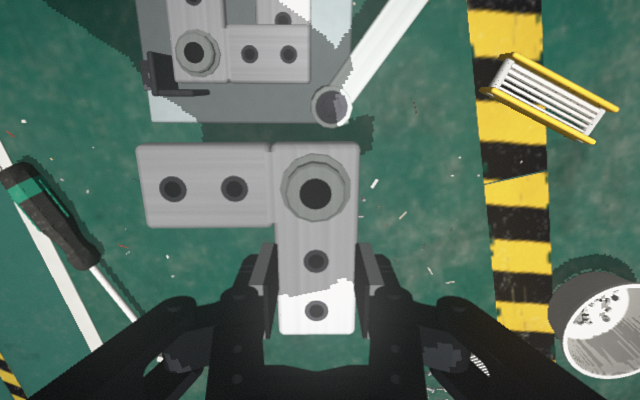

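Call:
{"fn": "play_rows", "kwargs": {
  "steps": [3, 2, 0, -3, 0, 3, 4, -0.5, -7, 0, 3, 4, -0.5, -7, 0, 3, 4, -0.5, -7, 0]
}}

```text
time: 8.38
eef_pos: [0.5281, -0.2898, 0.1882]
eef_rot: [-0.0, 0.783, 0.621, -0.0]
wrist_force: [-0.5, 0.9, -2.3]
finger_gap: 0.0338
```

Run:
```python
from h import *
s,c,T=wshot('w9'); go(.5293,-.2169,.1,-13.1,s)
g=cv2.imread('pics/w9.png'); cv2.imwrite('pics/w9z.png',cv2.resize(g[0:180,120:400],None,fx=2.8,fy=2.8,interpolation=cv2.INTER_CUBIC))
```

```text
t 8.38 pos [ 0.5281 -0.2898  0.1882] az -13.15 tilt 0.05 shift [ 7.13 -1.54  8.82] turn -0.001 F [-0.5  0.9 -2.3] gap 0.0338 q [ 0.1   0.52  0.45  1.72 -0.27  0.96  0.43]
```

View pics/w9z.png

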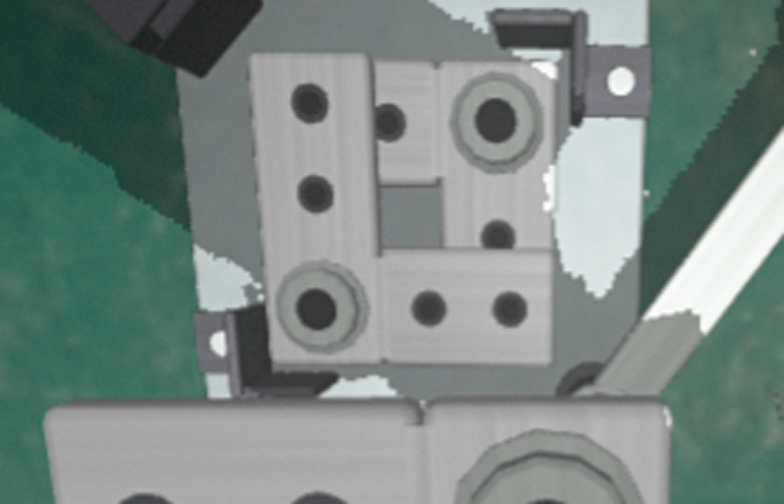

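Run:
```python
from h import *
c,T=load('w9'); Tt=T@np.linalg.inv(np.array(c['tool_from_camera']))
pts=fsc([(249,52),(367,53),(380,252),(552,249),(551,363),(272,364)],2.8,2.8,(120,0))
W=onplane(c,pts,.030,T)
y,t,r=fit2(L_LOC,W); print('B2',y.round(2),t.round(4),r.round(1).tolist())
b=onplane(c,fsc([(318,309),(497,120)],2.8,2.8,(120,0)),[.038,.028],T); print(b.round(4),b.mean(0),'dir',np.degrees(np.arctan2(*(b[1]-b[0])[[1,0]]))-45)
az=np.degrees(np.arctan2(Tt[1,1],Tt[0,1])); print(az)
print([np.hypot(*(W[i]-W[j])[:2]).round(4) for i,j in [(5,4),(5,0),(4,3),(0,1)]])
```

```text
B2 -13.45 [ 0.5045 -0.2001] [[1.4, -0.8], [-0.7, -0.4], [0.2, -1.3], [-1.1, 0.2], [-0.9, 1.8], [1.1, 0.6]]
[[ 0.4723 -0.2199  0.038 ]
 [ 0.5375 -0.1801  0.028 ]] [ 0.50491027 -0.20000132  0.033     ] dir -13.592474911574623
-13.152075282449308
[np.float64(0.0878), np.float64(0.0887), np.float64(0.0343), np.float64(0.0339)]
```

Run:
```python
from h import *
go(.5283,-.2158,.06,-13.4)
```

```text
t 8.43 pos [ 0.5277 -0.2899  0.1877] az -13.18 tilt 0.11 shift [ 7.23 -1.6  12.77] turn 0.004 F [-0.1 -0.2 -1.6] gap 0.0332 q [ 0.1   0.52  0.45  1.72 -0.27  0.96  0.43]
```

Call:
{"fn": "play_rows", "kwargs": {
  "steps": [3, 3.5, -0.8, 1, 0.004, 3, 7.2, -1.6, 4, 0.004, 3, 7.2, -1.6, 7, 0.004, 3, 7.2, -1.6, 10, 0.004, 3, 7.2, -1.6, 12, 0.004, 3, 7.2, -1.6, 12.7, 0.004, 3, 7.2, -1.6, 12.7, 0.004, 3, 7.2, -1.6, 12.7, 0.004]
}}

```text
time: 9.43
eef_pos: [0.5302, -0.2164, 0.0628]
eef_rot: [0.001, 0.785, 0.62, 0.0]
wrist_force: [0.6, 0.4, -2.1]
finger_gap: 0.0335
```

Run:
```python
from h import *
s,c,T=wshot('w10'); go(.5283,-.2158,.0236,-13.4,s)
g=cv2.imread('pics/w10.png'); cv2.imwrite('pics/w10z.png',cv2.resize(g[90:370,100:420],None,fx=2.5,fy=2.1,interpolation=cv2.INTER_CUBIC))
```

```text
t 9.43 pos [ 0.5302 -0.2164  0.0628] az -13.36 tilt 0.1 shift [ 0.02 -0.2   3.92] turn 0.001 F [ 0.6  0.4 -2.1] gap 0.0335 q [ 0.04  0.65  0.37  1.87 -0.35  0.68  0.38]
```

View pics/w10.png

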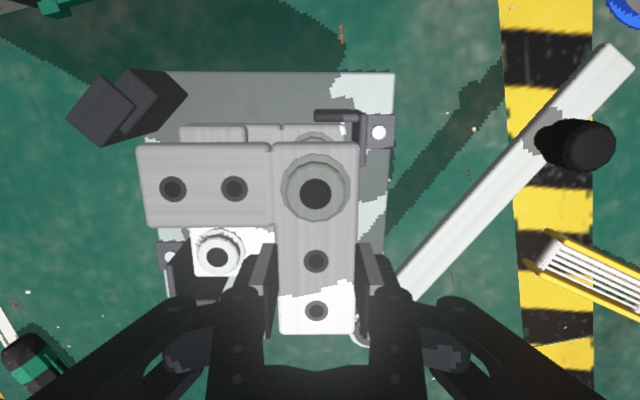

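Run:
```python
from h import *
c,T=load('w10'); z=c['z_map']; vs,us=np.mgrid[0:400,0:640]
o,d=ray(c,np.c_[us.ravel(),vs.ravel()],np.array(c['tool_from_camera']))
Q=o+d*z.ravel()[:,None]
m=(z.ravel()>0)&(Q[:,1]>.015)&(Q[:,0]<.03)&(vs.ravel()>230)
for a in np.arange(-.12,.0,.01):
    k=m&(Q[:,2]>=a)&(Q[:,2]<a+.01)
    if k.any(): print(a.round(3),k.sum(),'y',Q[k,1].min().round(3),Q[k,1].max().round(3),'x',Q[k,0].min().round(3),Q[k,0].max().round(3))
# bar in tool coords: edges of the bar
k=(z.ravel()>0)&(abs(T[2,3]*0+ (np.c_[Q]@1 if False else Q[:,2]))<9)
Tt=T@np.linalg.inv(np.array(c['tool_from_camera']))
Wz=Tt[2,3]-Q[:,2]
k=(abs(Wz-.059)<.004)&(us.ravel()>385)&(z.ravel()>0)&(Q[:,1]>.02)
for xa in (-.04,-.02,0,.02):
    kk=k&(abs(Q[:,0]-xa)<.008); print('bar x',xa,kk.sum(),Q[kk,1].min().round(3) if kk.any() else '')
```

```text
-0.1 2302 y 0.015 0.062 x 0.007 0.018
-0.09 4307 y 0.015 0.061 x -0.002 0.018
-0.08 2947 y 0.015 0.056 x -0.013 0.018
-0.07 4787 y 0.016 0.052 x -0.013 0.014
-0.06 1229 y 0.017 0.048 x -0.013 0.014
-0.05 846 y 0.016 0.03 x -0.012 0.012
-0.04 617 y 0.016 0.03 x -0.011 0.011
-0.03 494 y 0.016 0.03 x -0.011 0.012
-0.02 549 y 0.015 0.028 x -0.035 0.017
-0.01 53 y 0.022 0.028 x -0.054 -0.046
bar x -0.04 0 
bar x -0.02 922 0.04
bar x 0 1424 0.046
bar x 0.02 1578 0.061
```

Call:
{"fn": "play_rows", "kwargs": {
  "steps": [3, 0, -0.2, 0.5, 0, 3, 0, -0.2, 1.2, 0, 3, 0, -0.2, 1.9, 0, 3, 0, -0.2, 2.5, 0, 3, 0, -0.2, 2.9, 0, 3, 0, -0.2, 3.2, 0, 3, 0, -0.2, 3.4, 0, 3, 0, -0.2, 3.4, 0]
}}

```text
time: 10.48
eef_pos: [0.5275, -0.2154, 0.0279]
eef_rot: [0.0, 0.784, 0.62, 0.0]
wrist_force: [0.6, 0.9, -1.9]
finger_gap: 0.0333
```

Run:
```python
from h import *
s,c,T=wshot('w11'); go(.5283,-.2158,.0236,-13.4,s)
```

```text
t 10.47 pos [ 0.5275 -0.2154  0.0279] az -13.35 tilt 0.0 shift [-0.02  0.09  0.43] turn 0.001 F [ 0.6  0.9 -1.9] gap 0.0333 q [ 0.06  0.71  0.34  1.88 -0.38  0.62  0.4 ]
```

View pics/w11.png

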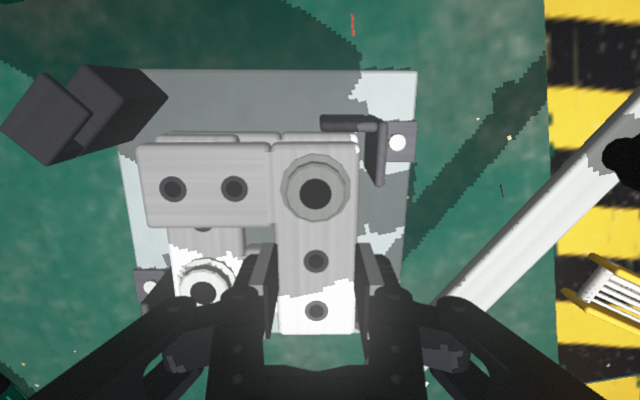

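Call:
{"fn": "play_rows", "kwargs": {
  "steps": [3, 0, 0.08, 0.15, 0, 3, 0, 0.08, 0.3, 0, 3, 0, 0.08, 0.38, 0, 3, 0, 0.08, 0.38, 0]
}}

```text
time: 11.02
eef_pos: [0.5282, -0.2157, 0.024]
eef_rot: [-0.0, 0.785, 0.62, -0.0]
wrist_force: [-0.8, 0.4, -2.0]
finger_gap: 0.0333
```

Run:
```python
from h import *
s,c,T=wshot('w12'); go(.5283,-.2158,.0236,-13.4,s)
g=cv2.imread('pics/w12.png'); cv2.imwrite('pics/w12z.png',cv2.resize(g[110:370,120:400],None,fx=2.8,fy=2.3,interpolation=cv2.INTER_CUBIC))
```

```text
t 11.03 pos [ 0.5282 -0.2157  0.024 ] az -13.35 tilt 0.01 shift [-0.01  0.02  0.04] turn 0.001 F [-0.8  0.4 -2. ] gap 0.0333 q [ 0.06  0.71  0.33  1.88 -0.38  0.61  0.4 ]
```

View pics/w12z.png

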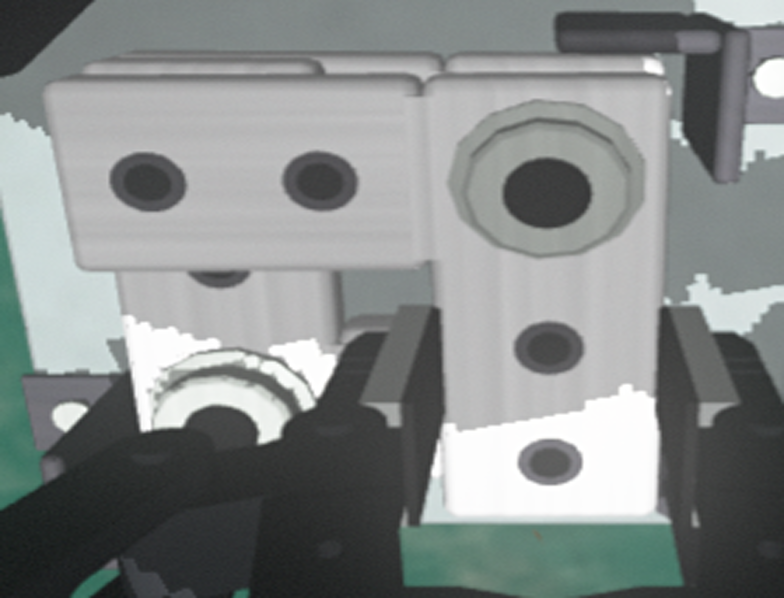

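Call:
{"fn": "play_rows", "kwargs": {
  "steps": [3, 0, 0, 0.06, 0, 3, 0, 0, 0.12, 0, 3, 0, 0, 0.12, 0]
}}

```text
time: 11.45
eef_pos: [0.5283, -0.2157, 0.0236]
eef_rot: [-0.0, 0.785, 0.62, 0.0]
wrist_force: [-2.5, 1.0, 6.2]
finger_gap: 0.0331
```

Call:
{"fn": "play_rows", "kwargs": {
  "steps": [4.4, 0, 0, 0.06, 0, 4.4, 0, 0, 0.0, 0, 4.4, 0, 0, 0, 0, 4.4, 0, 0, -1, 0, 4.4, 0, 0, -3, 0, 4.4, 0, 0, -6, 0, 4.4, 0, 0, -10, 0, 4.4, 0, 0, -12, 0]
}}

```text
time: 12.45
eef_pos: [0.5295, -0.2163, 0.1466]
eef_rot: [0.002, 0.785, 0.62, 0.001]
wrist_force: [1.2, -0.1, -1.2]
finger_gap: 0.044
```

Run:
```python
from h import *
s,c,T=wshot('w13'); go(.48,-.29,.19,-13.4,s)
```

```text
t 12.45 pos [ 0.5295 -0.2163  0.1466] az -13.37 tilt 0.24 shift [-8.31 -3.09 -4.36] turn 0.0 F [ 1.2 -0.1 -1.2] gap 0.044 q [-0.01  0.53  0.43  1.84 -0.29  0.84  0.33]
```

View pics/w13.png

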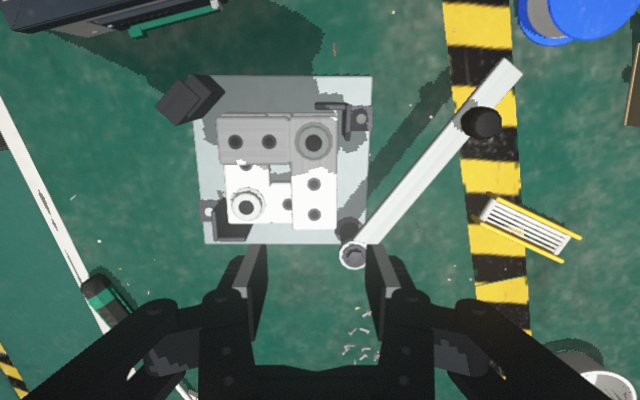

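Run:
```python
from h import *
g=cv2.imread('pics/w13.png'); cv2.imwrite('pics/w13z.png',cv2.resize(g[65:250,190:380],None,fx=4,fy=3.2,interpolation=cv2.INTER_CUBIC))
```

```text
(no output)
```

View pics/w13z.png

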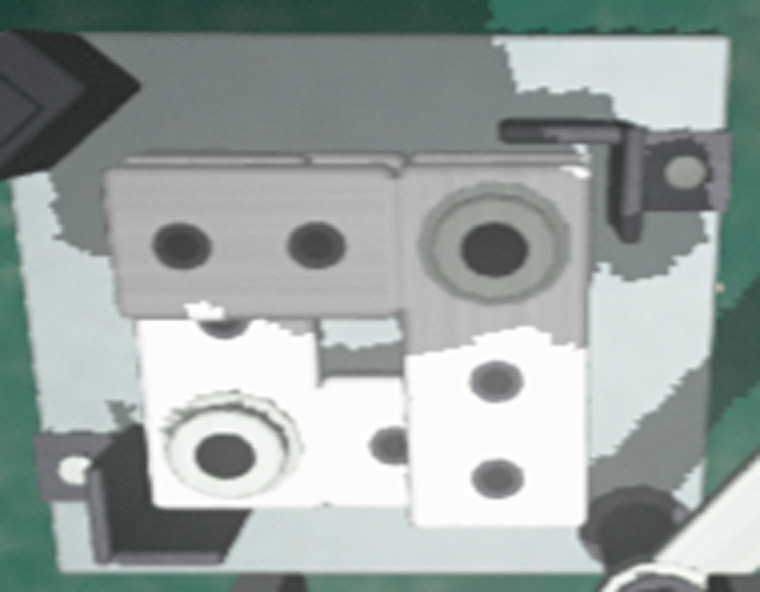

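Run:
```python
from h import *
c,T=load('w13'); F=lambda p:fsc(p,4,3.2,(190,65))
W=onplane(c,F([(585,525),(412,525),(405,316),(122,318),(103,168),(588,163)]),.040,T)
y,t,r=fit2(L_LOC,W); print('B3',y.round(2),t.round(4),r.round(1).tolist())
b=onplane(c,F([(226,456),(494,249)]),[.038,.048],T); print('bush mid',b.mean(0).round(4),np.degrees(np.arctan2(*(b[1]-b[0])[[1,0]]))-45, np.hypot(*(b[1]-b[0])[:2]))
W=onplane(c,F([(730,36),(704,572),(60,573)]),.010,T)
y,t,r=fit2(np.array([[73,73],[73,-73],[-73,-73]])/1000,W); print('C',y.round(2),t.round(4),r.round(1).tolist())
```

```text
B3 167.12 [ 0.5043 -0.2004] [[-1.0, 0.6], [0.4, 0.7], [0.5, 0.1], [1.0, 0.0], [0.5, -1.1], [-1.4, -0.4]]
bush mid [ 0.504  -0.2003  0.043 ] -13.604517581646874 0.07501770208975238
C -13.39 [ 0.5047 -0.1995] [[-1.0, -1.1], [0.5, 0.5], [0.5, 0.6]]
```

Call:
{"fn": "play_rows", "kwargs": {
  "steps": [5, 0.5, 0.5, 0, -0.17, 5, 2, 1, 0, -0.34, 5, 3.5, 1.5, 0, -0.51, 5, 5, 2, 0, -0.68, 5, 6.5, 2.5, 0, -0.85, 5, 8, 3, 0, -1.02, 5, 9.5, 3.5, 0, -1.19, 5, 11, 4, 0, -1.36]
}}

```text
time: 13.5
eef_pos: [0.5928, -0.1177, 0.1437]
eef_rot: [0.0, 0.218, 0.976, -0.0]
wrist_force: [1.4, 0.0, 0.6]
finger_gap: 0.0501
```

Run:
```python
from h import *
go(.6637,.012,.15,139.5)
```

```text
t 13.5 pos [ 0.5928 -0.1177  0.1437] az 64.87 tilt 0.05 shift [-0.91 14.76 -0.64] turn -1.302 F [1.4 0.  0.6] gap 0.0501 q [ 0.07  0.55  0.08  1.73 -0.05  0.86  1.3 ]
```

Call:
{"fn": "play_rows", "kwargs": {
  "steps": [5, -0.1, 1.5, 0, -0.17, 5, -0.2, 3.5, 0, -0.34, 5, -0.3, 5.5, 0, -0.51, 5, -0.5, 7.5, 0, -0.68, 5, -0.6, 9.5, 0, -0.85, 5, -0.7, 11.5, 0, -1.02, 5, -0.8, 13, 0, -1.16, 5, -0.9, 14.8, 0, -1.302]
}}

```text
time: 14.5
eef_pos: [0.6644, 0.0116, 0.1436]
eef_rot: [-0.0, -0.418, 0.909, -0.001]
wrist_force: [0.0, 0.7, -0.2]
finger_gap: 0.0503
```

Call:
{"fn": "play_rows", "kwargs": {
  "steps": [5, 0, 0, 0, 0, 5, 0, 0, 0, 0]
}}

```text
time: 14.75
eef_pos: [0.6639, 0.0107, 0.1431]
eef_rot: [-0.0, -0.414, 0.91, -0.001]
wrist_force: [0.5, -0.2, 0.6]
finger_gap: 0.0499
```

Run:
```python
from h import *
s,c,T=wshot('w14'); go(.6637,.012,.15,139.5,s)
```

```text
t 14.75 pos [0.6639 0.0107 0.1431] az 138.98 tilt 0.07 shift [-0.08  0.1  -0.69] turn -0.009 F [ 0.5 -0.2  0.6] gap 0.0499 q [ 0.08  0.66 -0.24  1.55  0.18  0.96  2.21]
```

View pics/w14.png

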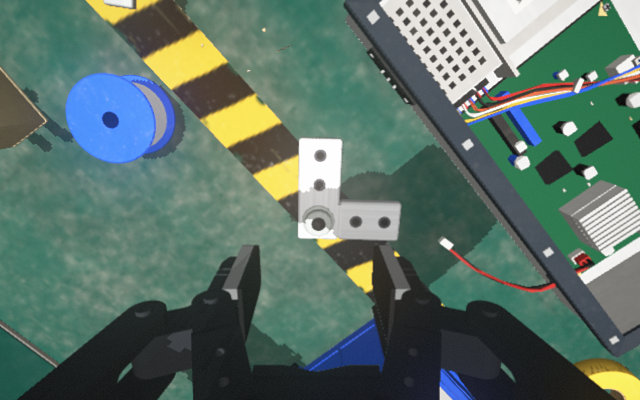

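Run:
```python
from h import *
g=cv2.imread('pics/w14.png'); cv2.imwrite('pics/w14z.png',cv2.resize(g[125:255,285:415],None,fx=5,fy=4.5,interpolation=cv2.INTER_CUBIC))
```

```text
(no output)
```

View pics/w14z.png

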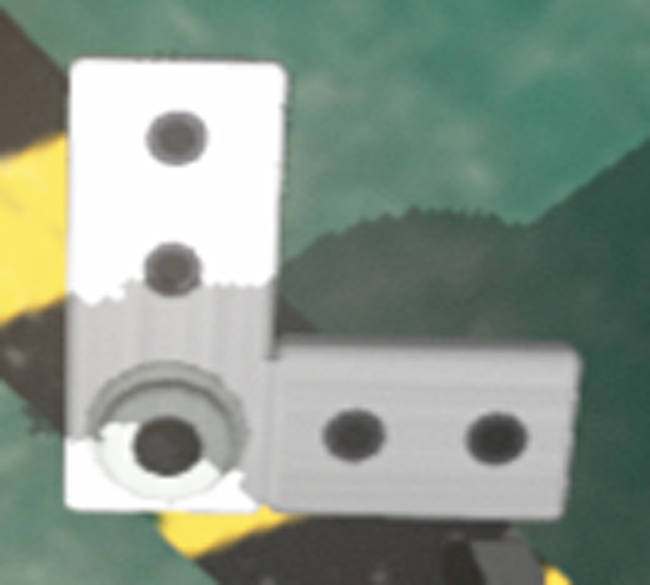

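Run:
```python
from h import *
c,T=load('w14'); F=lambda p:fsc(p,5,4.5,(285,125))
W=onplane(c,F([(70,60),(286,62),(272,350),(580,350),(568,520),(63,510)]),.010,T)
y,t,r=fit2(L_LOC,W); print('L',y.round(2),t.round(4),r.round(1).tolist())
b=onplane(c,F([(168,446)]),.018,T)[0]; print('bush local',rot(-y)@(b[:2]-t)*1000)
p=t+rot(y)@[-.027,.010]; print(p)
go(p[0],p[1],.03,y)
```

```text
L 137.68 [0.6486 0.0375] [[-0.3, 0.7], [-0.0, -0.1], [0.8, 0.8], [0.6, -0.7], [-0.6, -0.2], [-0.5, -0.5]]
bush local [-26.64787461 -27.0089721 ]
[0.66188073 0.01192136]
t 14.8 pos [0.6639 0.0105 0.1431] az 138.98 tilt 0.07 shift [1.000e-02 2.500e-01 1.131e+01] turn 0.023 F [-0.7  0.3  0.4] gap 0.0498 q [ 0.08  0.66 -0.24  1.55  0.18  0.96  2.21]
```

Call:
{"fn": "play_rows", "kwargs": {
  "steps": [5, 0, 0.2, 2, 0.02, 5, 0, 0.25, 5, 0.023, 5, 0, 0.25, 8, 0.023, 5, 0, 0.25, 11, 0.023, 5, 0, 0.25, 12.5, 0.023, 5, 0, 0.25, 13.2, 0.023, 5, 0, 0.25, 13.2, 0.023]
}}

```text
time: 15.68
eef_pos: [0.6626, 0.0134, 0.0113]
eef_rot: [0.0, -0.405, 0.914, -0.0]
wrist_force: [-0.2, 0.1, 0.6]
finger_gap: 0.0498
```

Run:
```python
from h import *
s,c,T=wshot('w15'); go(.6619,.0119,-.0069,137.7,s)
```

```text
t 15.68 pos [0.6626 0.0134 0.0113] az 137.82 tilt 0.03 shift [ 0.16 -0.04  1.82] turn 0.002 F [-0.2  0.1  0.6] gap 0.0498 q [ 0.05  0.83 -0.2   1.6   0.22  0.74  2.15]
```

View pics/w15.png

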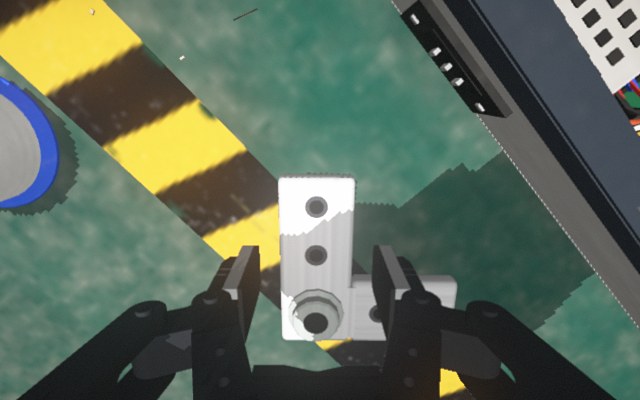

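Call:
{"fn": "play_rows", "kwargs": {
  "steps": [5, 0.18, -0.04, 0, 0.002, 5, 0.18, -0.04, 0.8, 0.002, 5, 0.18, -0.04, 1.4, 0.002, 5, 0.18, -0.04, 1.75, 0.002, 5, 0.18, -0.04, 1.75, 0.002]
}}

```text
time: 16.35
eef_pos: [0.6611, 0.012, -0.0071]
eef_rot: [-0.0, -0.405, 0.914, 0.0]
wrist_force: [-0.1, -0.2, -0.5]
finger_gap: 0.05
```

Run:
```python
from h import *
s,c,T=wshot('w16'); go(.6619,.0119,-.0069,137.7,s)
```

```text
t 16.35 pos [ 0.6611  0.012  -0.0071] az 137.75 tilt 0.05 shift [-0.04 -0.07 -0.02] turn 0.001 F [-0.1 -0.2 -0.5] gap 0.05 q [ 0.05  0.85 -0.2   1.6   0.23  0.71  2.14]
```

View pics/w16.png

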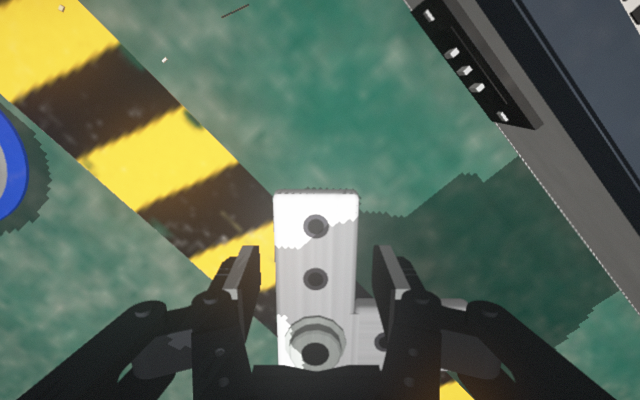

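Call:
{"fn": "play_rows", "kwargs": {
  "steps": [3, 0, 0, 0, 0, 3, 0, 0, 0, 0, 3, 0, 0, 0, 0, 3, 0, 0, 0, 0],
  "squeeze": 70
}}

```text
time: 16.9
eef_pos: [0.6618, 0.012, -0.006]
eef_rot: [0.0, -0.405, 0.914, -0.0]
wrist_force: [-0.7, -0.5, 6.5]
finger_gap: 0.0334
```

Run:
```python
from h import *
s,c,T=wshot('w17'); go(.6619,.0119,.06,137.7,s)
```

```text
t 16.9 pos [ 0.6618  0.012  -0.006 ] az 137.74 tilt 0.05 shift [-0.   -0.01 -6.6 ] turn 0.001 F [-0.7 -0.5  6.5] gap 0.0334 q [ 0.05  0.85 -0.2   1.6   0.23  0.71  2.14]
```

Call:
{"fn": "play_rows", "kwargs": {
  "steps": [3, 0, 0, -0.5, 0, 3, 0, 0, -1.5, 0, 3, 0, 0, -4, 0, 3, 0, 0, -8, 0, 3, 0, 0, -12, 0, 3, 0, 0, -15, 0, 3, 0, 0, -15, 0]
}}

```text
time: 17.82
eef_pos: [0.6634, 0.0121, 0.1465]
eef_rot: [0.003, -0.405, 0.914, -0.001]
wrist_force: [0.6, -0.3, -1.9]
finger_gap: 0.033
```

Run:
```python
from h import *
s,c,T=wshot('w18'); go(.58,-.15,.15,64,s)
```

```text
t 17.82 pos [0.6634 0.0121 0.1465] az 137.73 tilt 0.32 shift [17.6  -4.74 -0.4 ] turn 1.287 F [ 0.6 -0.3 -1.9] gap 0.033 q [ 0.08  0.65 -0.24  1.55  0.18  0.96  2.18]
```

View pics/w18.png

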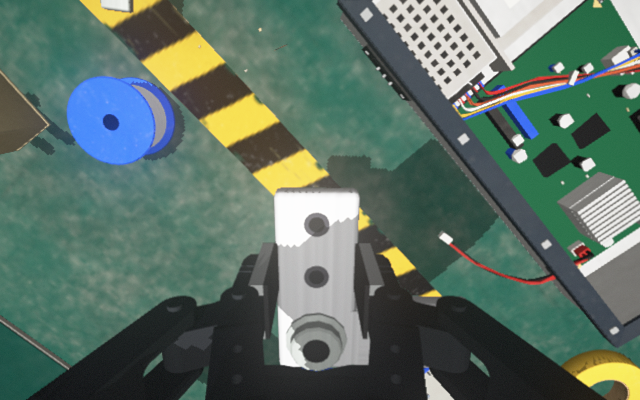

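Run:
```python
from h import *
g=cv2.imread('pics/w18.png'); cv2.imwrite('pics/w18z.png',cv2.resize(g[180:375,260:380],None,fx=5,fy=3,interpolation=cv2.INTER_CUBIC))
go(.462,-.262,.19,-13.4)
```

```text
t 17.88 pos [0.6619 0.0119 0.1443] az 137.73 tilt 0.1 shift [33.71 -3.64 -4.61] turn 2.638 F [-0.3 -0.1 -2.2] gap 0.0334 q [ 0.08  0.65 -0.24  1.56  0.18  0.95  2.18]
```

View pics/w18z.png

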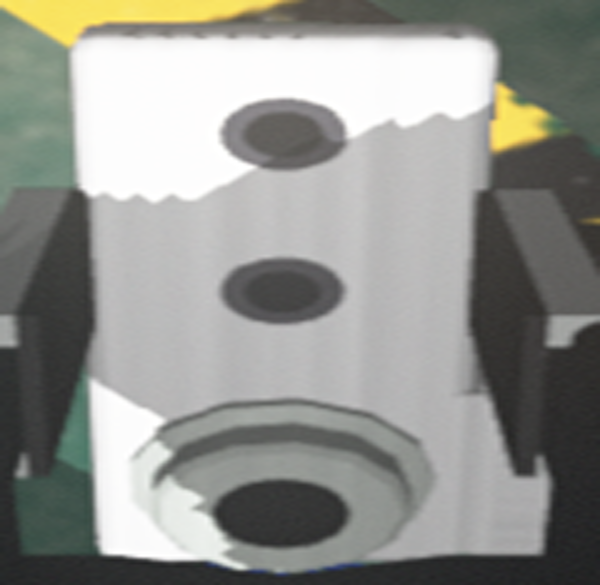

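Call:
{"fn": "play_rows", "kwargs": {
  "steps": [3, 1.5, -0.5, -0.5, 0.17, 3, 4.5, -1, -1, 0.34, 3, 7.5, -1.5, -1.5, 0.51, 3, 10.5, -2, -2, 0.68, 3, 13.5, -2.5, -2.5, 0.85, 3, 16, -3, -3, 1.02, 3, 18.5, -3.5, -3.5, 1.19, 3, 21, -3.5, -4, 1.36]
}}

```text
time: 18.88
eef_pos: [0.5444, -0.1676, 0.1818]
eef_rot: [-0.001, 0.263, 0.965, -0.0]
wrist_force: [0.5, -0.0, -2.0]
finger_gap: 0.0331
```

Run:
```python
from h import *
c,T=load('w18'); F=lambda p:fsc(p,5,3,(260,180)); Tt=T@np.linalg.inv(np.array(c['tool_from_camera']))
go(.462,-.262,.19,-13.4)
```

```text
t 18.88 pos [ 0.5444 -0.1676  0.1818] az 59.47 tilt 0.17 shift [  2.31 -12.32  -0.8 ] turn 1.272 F [ 0.5 -0.  -2. ] gap 0.0331 q [ 0.15  0.45  0.1   1.79 -0.05  0.9   1.3 ]
```

Call:
{"fn": "play_rows", "kwargs": {
  "steps": [3, 0.3, -1.5, -0.1, 0.17, 3, 0.6, -3, -0.2, 0.34, 3, 0.9, -4.5, -0.3, 0.51, 3, 1.2, -6.5, -0.4, 0.68, 3, 1.5, -8.5, -0.5, 0.85, 3, 1.8, -10.5, -0.6, 1.02, 3, 2.1, -12, -0.7, 1.16, 3, 2.3, -12.3, -0.8, 1.272]
}}

```text
time: 19.88
eef_pos: [0.4622, -0.2624, 0.1899]
eef_rot: [-0.001, 0.785, 0.62, -0.001]
wrist_force: [1.2, 0.5, -2.4]
finger_gap: 0.0331
```

Call:
{"fn": "play_rows", "kwargs": {
  "steps": [3, 0, 0, 0, 0, 3, 0, 0, 0, 0]
}}

```text
time: 20.12
eef_pos: [0.4642, -0.2611, 0.1906]
eef_rot: [-0.001, 0.782, 0.623, -0.0]
wrist_force: [0.1, -0.0, -1.6]
finger_gap: 0.0333
```

Run:
```python
from h import *
# held in w18
c,T=load('w18'); F=lambda p:fsc(p,5,3,(260,180)); Tt=T@np.linalg.inv(np.array(c['tool_from_camera']))
P=onplane(c,F([(70,32),(496,38)]),Tt[2,3]+.016,T); 
b=onplane(c,F([(281,513)]),Tt[2,3]+.024,T)
for Q in (P,b):
    print((np.c_[Q-Tt[:3,3]]@Tt[:3,:3]*1000).round(1))
s,c,T=wshot('w19'); go(.4806,-.1842,.08,-13.4,s)
g=cv2.imread('pics/w19.png'); cv2.imwrite('pics/w19z.png',cv2.resize(g[0:220,200:480],None,fx=2.8,fy=2.6,interpolation=cv2.INTER_CUBIC))
```

```text
[[ 35.5 -17.3 -16.1]
 [ 34.6  17.5 -16.2]]
[[-37.1  -0.1 -23.9]]
t 20.12 pos [ 0.4642 -0.2611  0.1906] az -12.9 tilt 0.08 shift [ 7.86 -0.1  11.06] turn 0.009 F [ 0.1 -0.  -1.6] gap 0.0333 q [ 0.1   0.4   0.42  1.9  -0.2   0.89  0.39]
```

View pics/w19.png

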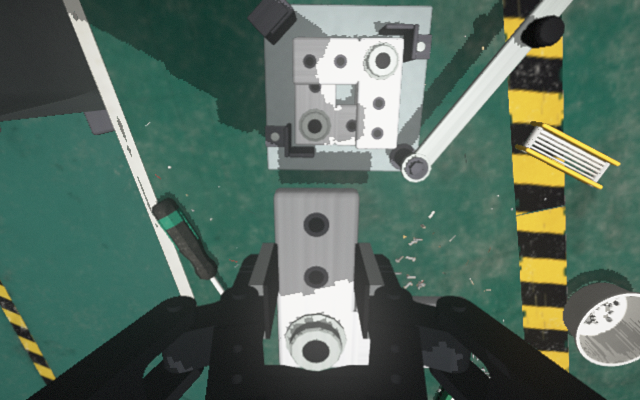

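View pics/w19z.png

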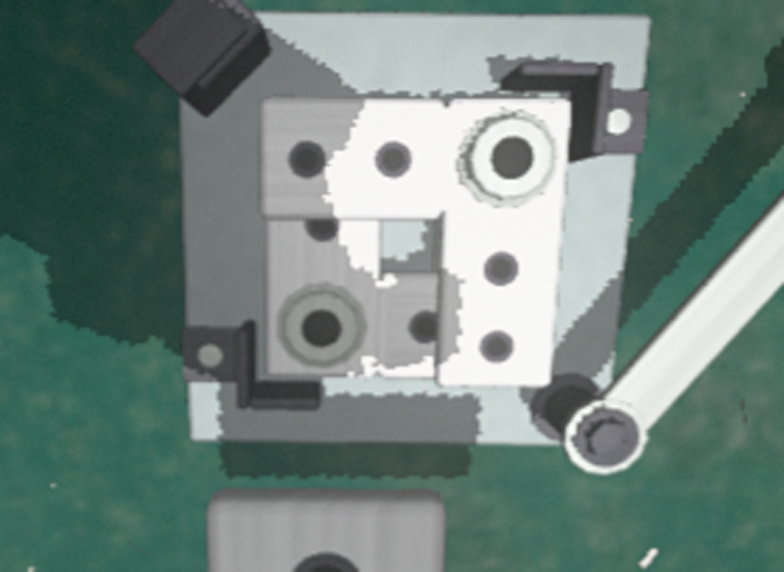

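Run:
```python
from h import *
c,T=load('w19'); F=lambda p:fsc(p,2.8,2.6,(200,0))
W=onplane(c,F([(550,386),(440,385),(442,216),(262,217),(262,98),(570,100)]),.040,T)
y,t,r=fit2(L_LOC,W); print('B3',y.round(2),t.round(4),r.round(1).tolist())
b=onplane(c,F([(321,327),(513,157)]),[.038,.048],T); print('bush mid',b.mean(0).round(4),np.degrees(np.arctan2(*(b[1]-b[0])[[1,0]]))-45, np.hypot(*(b[1]-b[0])[:2]))
W=onplane(c,F([(650,16),(191,440)]),.010,T)
y,t,r=fit2(np.array([[73,73],[-73,-73]])/1000,W); print('C',y.round(2),t.round(4),r.round(1).tolist())
p=np.array([.5043,-.2002])+rot(-13.4)@[-.027,.010]; print(p)
go(p[0],p[1],.08,-13.4)
```

```text
B3 167.03 [ 0.504  -0.2009] [[-0.7, 0.6], [1.1, 0.5], [-0.2, 0.8], [0.5, 0.3], [0.9, -1.1], [-1.6, -1.1]]
bush mid [ 0.5041 -0.2002  0.043 ] -14.16391639511572 0.07518008305512903
C -13.6 [ 0.5042 -0.2   ] [[-1.1, -0.7], [1.1, 0.7]]
[ 0.48035253 -0.18421505]
t 20.18 pos [ 0.4643 -0.2612  0.1908] az -12.92 tilt 0.06 shift [ 7.86 -0.15 11.08] turn 0.008 F [-0.2 -0.4 -2.6] gap 0.0337 q [ 0.1   0.4   0.42  1.9  -0.2   0.89  0.39]
```

Call:
{"fn": "play_rows", "kwargs": {
  "steps": [3, 3, 0, 1, 0.008, 3, 6, -0.1, 3, 0.008, 3, 7.9, -0.15, 6, 0.008, 3, 7.9, -0.15, 9, 0.008, 3, 7.9, -0.15, 11.5, 0.008, 3, 7.9, -0.15, 12.5, 0.008, 3, 7.9, -0.15, 12.5, 0.008, 3, 7.9, -0.15, 12.5, 0.008]
}}

```text
time: 21.18
eef_pos: [0.4816, -0.1848, 0.0673]
eef_rot: [0.001, 0.785, 0.619, 0.001]
wrist_force: [0.3, 0.7, -1.9]
finger_gap: 0.0331
```

Run:
```python
from h import *
s,c,T=wshot('w20'); go(.4803,-.1842,.034,-13.4,s)
```

```text
t 21.18 pos [ 0.4816 -0.1848  0.0673] az -13.52 tilt 0.1 shift [ 0.03 -0.14  3.33] turn -0.002 F [ 0.3  0.7 -1.9] gap 0.0331 q [ 0.03  0.56  0.32  2.01 -0.3   0.61  0.31]
```

View pics/w20.png

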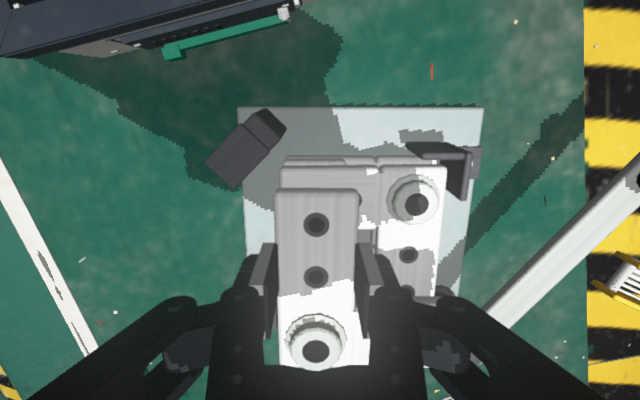

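Call:
{"fn": "play_rows", "kwargs": {
  "steps": [3, 0, -0.1, 0.6, 0, 3, 0, -0.1, 1.2, 0, 3, 0, -0.1, 1.8, 0, 3, 0, -0.1, 2.3, 0, 3, 0, -0.1, 2.6, 0, 3, 0, -0.1, 2.8, 0, 3, 0, -0.1, 2.8, 0, 3, 0, -0.1, 2.8, 0]
}}

```text
time: 22.22
eef_pos: [0.4799, -0.1843, 0.0385]
eef_rot: [0.0, 0.785, 0.619, 0.0]
wrist_force: [-0.3, 0.3, -2.0]
finger_gap: 0.0331
```

Run:
```python
from h import *
go(.4803,-.1842,.034,-13.4)
```

```text
t 22.23 pos [ 0.4799 -0.1843  0.0385] az -13.52 tilt 0.02 shift [0.01 0.03 0.45] turn -0.002 F [-0.3  0.3 -2. ] gap 0.0331 q [ 0.05  0.61  0.29  2.02 -0.32  0.55  0.33]
```

Call:
{"fn": "play_rows", "kwargs": {
  "steps": [3, 0, 0.03, 0.15, -0.001, 3, 0, 0.03, 0.3, -0.001, 3, 0, 0.03, 0.4, -0.001, 3, 0, 0.03, 0.44, -0.001, 3, 0, 0.03, 0.44, -0.001]
}}

```text
time: 22.85
eef_pos: [0.4801, -0.1842, 0.034]
eef_rot: [-0.0, 0.785, 0.619, 0.0]
wrist_force: [-0.2, -0.2, -0.7]
finger_gap: 0.0334
```

Run:
```python
from h import *
s,c,T=wshot('w21'); go(.4803,-.1842,.034,-13.4,s)
```

```text
t 22.85 pos [ 0.4801 -0.1842  0.034 ] az -13.46 tilt 0.0 shift [0.01 0.02 0.  ] turn -0.001 F [-0.2 -0.2 -0.7] gap 0.0334 q [ 0.06  0.62  0.28  2.02 -0.32  0.54  0.33]
```

View pics/w21.png

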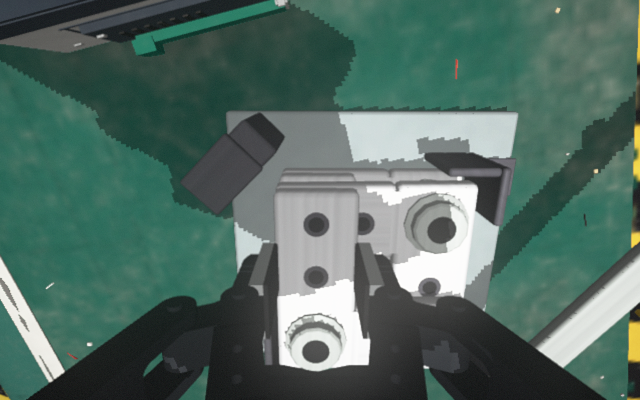

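Call:
{"fn": "play_rows", "kwargs": {
  "steps": [3, 0, 0.02, 0.05, 0, 3, 0, 0.02, 0.07, 0, 3, 0, 0.02, 0.07, 0]
}}

```text
time: 23.28
eef_pos: [0.4801, -0.1843, 0.0339]
eef_rot: [-0.0, 0.785, 0.619, 0.0]
wrist_force: [-3.4, 0.6, 9.2]
finger_gap: 0.0336
```

Call:
{"fn": "play_rows", "kwargs": {
  "steps": [4.4, 0, 0, -0.03, 0, 4.4, 0, 0, -0.03, 0, 4.4, 0, 0, -0.05, 0, 4.4, 0, 0, -1, 0, 4.4, 0, 0, -3, 0, 4.4, 0, 0, -6, 0, 4.4, 0, 0, -10, 0, 4.4, -2, 0, -12, 0]
}}

```text
time: 24.28
eef_pos: [0.477, -0.2029, 0.1558]
eef_rot: [0.001, 0.784, 0.62, 0.001]
wrist_force: [0.6, 0.1, -0.8]
finger_gap: 0.0439
```

Call:
{"fn": "play_rows", "kwargs": {
  "steps": [4.4, 0, 0, 0, 0, 4.4, 0, 0, 0, 0]
}}

```text
time: 24.52
eef_pos: [0.4753, -0.2029, 0.1527]
eef_rot: [-0.001, 0.785, 0.619, -0.0]
wrist_force: [-0.9, 1.1, -0.5]
finger_gap: 0.0441
```

Run:
```python
from h import *
s,c,T=wshot('w22'); go(.48,-.29,.19,-13.4,s)
g=cv2.imread('pics/w22.png'); cv2.imwrite('pics/w22z.png',cv2.resize(g[0:250,240:520],None,fx=2.8,fy=2.3,interpolation=cv2.INTER_CUBIC))
```

```text
t 24.52 pos [ 0.4753 -0.2029  0.1527] az -13.45 tilt 0.07 shift [-8.36  2.48 -3.73] turn -0.001 F [-0.9  1.1 -0.5] gap 0.0441 q [ 0.01  0.42  0.39  1.97 -0.22  0.79  0.29]
```

View pics/w22.png

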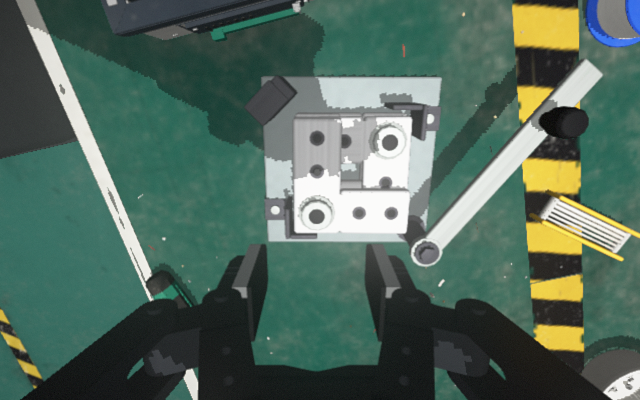

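View pics/w22z.png

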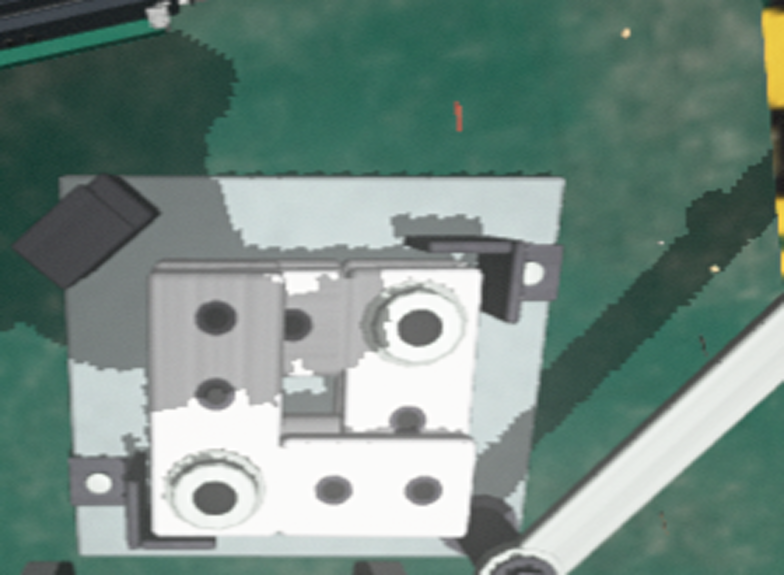

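Run:
```python
from h import *
c,T=load('w22'); F=lambda p:fsc(p,2.8,2.3,(240,0))
W=onplane(c,F([(149,271),(281,272),(283,436),(475,437),(467,536),(152,535)]),.050,T)
y,t,r=fit2(L_LOC,W); print('B4',y.round(2),t.round(4),r.round(1).tolist())
b=onplane(c,F([(215,497),(419,327)]),[.058,.048],T); print('bush mid',b.mean(0).round(4),np.degrees(np.arctan2(*(b[1]-b[0])[[1,0]]))-45, np.hypot(*(b[1]-b[0])[:2]))
W=onplane(c,F([(565,177),(80,555)]),.010,T)
y,t,r=fit2(np.array([[73,73],[-73,-73]])/1000,W); print('C',y.round(2),t.round(4),r.round(1).tolist())
piv=t+rot(-13.4)@[.058,-.058]; print('pivot pred',piv)
g=cv2.cvtColor(c['pixels'],cv2.COLOR_RGB2BGR); cv2.imwrite('pics/w22k.png',cv2.resize(g[50:270,400:620],None,fx=3,fy=2.7,interpolation=cv2.INTER_CUBIC))
z=c['z_map']; vs,us=np.mgrid[0:400,0:640]; o,d=ray(c,np.c_[us.ravel(),vs.ravel()],T); P=o+d*z.ravel()[:,None]
m=(us.ravel()>520)&(us.ravel()<610)&(vs.ravel()>60)&(vs.ravel()<160)&(P[:,2]>.075)
print('knob top',m.sum(),P[m].mean(0).round(4),P[m].min(0).round(4),P[m].max(0).round(4))
```

```text
B4 -13.6 [ 0.5034 -0.2008] [[1.1, -0.6], [-1.1, -0.3], [0.7, -0.0], [-1.0, 0.2], [-0.3, 0.4], [0.5, 0.3]]
bush mid [ 0.5034 -0.201   0.053 ] -13.096086617150455 0.0764346926542572
C -13.6 [ 0.5046 -0.1997] [[-1.0, -0.6], [1.0, 0.6]]
pivot pred [ 0.54756841 -0.26957416]
knob top 1129 [ 0.635  -0.1859  0.0902] [ 0.4929 -0.1981  0.075 ] [ 0.6504 -0.1293  0.305 ]
```

View pics/w22k.png

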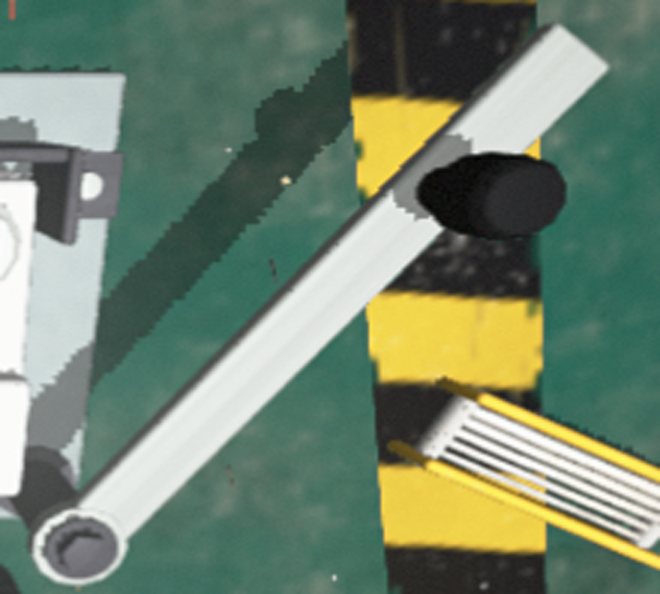

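Run:
```python
from h import *
c,T=load('w22'); F=lambda p:fsc(p,3,2.7,(400,50))
W=onplane(c,F([(582,45),(107,512)]),.059,T); d=W[0]-W[1]; a=np.degrees(np.arctan2(d[1],d[0])); print(W,a,np.hypot(*d[:2]))
piv=np.array([.548,-.270]); d=W[0][:2]-piv; print('from pivot',np.degrees(np.arctan2(d[1],d[0])),np.hypot(*d))
k=onplane(c,F([(527,192)]),.087,T)[0]; d=k[:2]-piv; print('knob',k,np.degrees(np.arctan2(d[1],d[0])),np.hypot(*d))
p=onplane(c,F([(80,548)]),.063,T)[0]; print('piv',p)
kk=piv+.125*np.array([np.cos(np.radians(a)),np.sin(np.radians(a))]); print(kk)
for yaw in (a+90,a-90): go(kk[0],kk[1],.13,yaw)
```

```text
[[ 0.67319846 -0.16087682  0.059     ]
 [ 0.55542942 -0.26082234  0.059     ]] 40.31983685104304 0.1544624646932826
from pivot 41.07545944460513 0.1660798672054208
knob [ 0.64187742 -0.186788    0.087     ] 41.55345640987893 0.12544802544443295
piv [ 0.54621776 -0.26818984  0.063     ]
[ 0.64330554 -0.18911828]
t 24.57 pos [ 0.4752 -0.2026  0.1524] az -13.42 tilt 0.11 shift [ 5.22 16.05  2.21] turn -2.509 F [-0.  -1.1  0.8] gap 0.0438 q [ 0.01  0.43  0.39  1.97 -0.22  0.79  0.29]
t 24.57 pos [ 0.4752 -0.2026  0.1524] az -13.42 tilt 0.11 shift [ 5.22 16.05  2.21] turn 0.633 F [-0.  -1.1  0.8] gap 0.0438 q [ 0.01  0.43  0.39  1.97 -0.22  0.79  0.29]
```

Call:
{"fn": "play_rows", "kwargs": {
  "steps": [4.4, 1.2, 4, 0, 0.16, 4.4, 2.5, 8, 0, 0.32, 4.4, 3.8, 12, 1, 0.48, 4.4, 5.2, 15.9, 2, 0.626, 4.4, 5.2, 15.9, 2.2, 0.626, 4.4, 5.2, 15.9, 2.2, 0.626, 4.4, 5.2, 15.9, 2.2, 0.626]
}}

```text
time: 25.45
eef_pos: [0.6413, -0.1907, 0.1313]
eef_rot: [-0.0, 0.938, 0.347, -0.0]
wrist_force: [-0.4, 0.8, 0.9]
finger_gap: 0.0442
```

Run:
```python
from h import *
s,c,T=wshot('w23'); go(.642,-.1875,.058,-49,s)
```

```text
t 25.45 pos [ 0.6413 -0.1907  0.1313] az -49.36 tilt 0.04 shift [ 0.27 -0.19  7.33] turn -0.006 F [-0.4  0.8  0.9] gap 0.0442 q [-0.11  0.72  0.51  1.57 -0.4   0.95 -0.33]
```

View pics/w23.png

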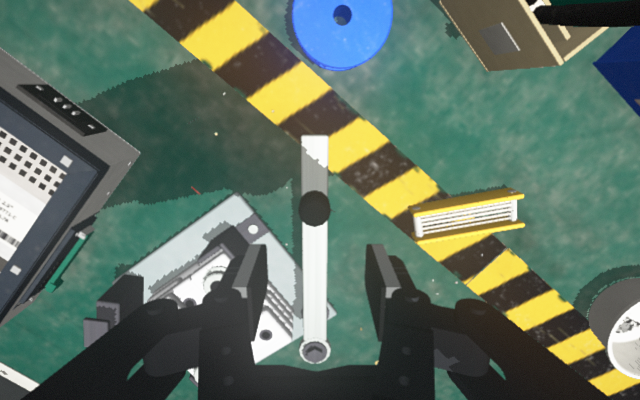

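Run:
```python
from h import *
c,T=load('w23')
hsv=c['pixels'].astype(int).sum(2); m=np.zeros((400,640),np.uint8); m[185:235,290:340]=(hsv[185:235,290:340]<130)
n,l,st,ce=cv2.connectedComponentsWithStats(m); i=1+np.argmax(st[1:,4]); print(st[i],ce[i])
k=onplane(c,[(315,206)],.087,T)[0]; e=onplane(c,[(314,352)],.063,T)[0]; q=onplane(c,[(315,136)],.059,T)[0]
print('knob',k,'piv',e,'end',q, np.hypot(*(k-e)[:2]),np.hypot(*(q-e)[:2]),np.degrees(np.arctan2(*(q-e)[[1,0]])))
go(k[0],k[1],.058,-49)
```

```text
Traceback (most recent call last):
ValueError: attempt to get argmax of an empty sequence
```

Run:
```python
from h import *
c,T=load('w23')
k=onplane(c,[(315,206)],.087,T)[0]; e=onplane(c,[(314,352)],.063,T)[0]; q=onplane(c,[(315,136)],.059,T)[0]
print('knob',k,'piv',e,'end',q, np.hypot(*(k-e)[:2]),np.hypot(*(q-e)[:2]),np.degrees(np.arctan2(*(q-e)[[1,0]])))
go(k[0],k[1],.058,-49)
```

```text
knob [ 0.64594308 -0.18593356  0.087     ] piv [ 0.54840762 -0.26827471  0.063     ] end [ 0.67453148 -0.16136361  0.059     ] 0.12764494861520775 0.16533968988853703 40.286862253659095
t 25.5 pos [ 0.6415 -0.1907  0.1316] az -49.37 tilt 0.01 shift [ 0.65 -0.07  7.36] turn -0.006 F [ 0.1 -0.1 -0.3] gap 0.0441 q [-0.11  0.72  0.51  1.57 -0.4   0.95 -0.33]
```

Call:
{"fn": "play_rows", "kwargs": {
  "steps": [4.4, 0.4, -0.1, 2, 0, 4.4, 0.4, -0.1, 4, 0, 4.4, 0.4, -0.1, 6, 0, 4.4, 0.4, -0.1, 7.2, 0, 4.4, 0.4, -0.1, 7.2, 0]
}}

```text
time: 26.12
eef_pos: [0.6439, -0.1867, 0.0579]
eef_rot: [-0.001, 0.938, 0.347, -0.001]
wrist_force: [1.0, -0.2, 0.0]
finger_gap: 0.0439
```

Run:
```python
from h import *
s,c,T=wshot('w24'); go(.644,-.1865,.058,-49.4,s)
```

```text
t 26.12 pos [ 0.6439 -0.1867  0.0579] az -49.34 tilt 0.13 shift [ 0.03 -0.01 -0.01] turn 0.001 F [ 1.  -0.2  0. ] gap 0.0439 q [-0.08  0.81  0.46  1.6  -0.45  0.84 -0.31]
```

View pics/w24.png

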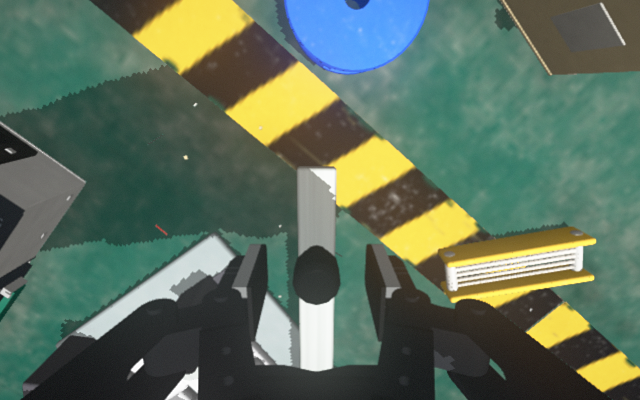

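Call:
{"fn": "play_rows", "kwargs": {
  "steps": [1.5, 0, 0, 0, 0, 1.5, 0, 0, 0, 0, 1.5, 0, 0, 0, 0, 1.5, 0, 0, 0, 0],
  "squeeze": 25
}}

```text
time: 26.68
eef_pos: [0.6454, -0.1871, 0.0602]
eef_rot: [0.0, 0.938, 0.348, 0.001]
wrist_force: [-0.2, -0.5, 5.3]
finger_gap: 0.019
```

Run:
```python
from h import *
s,c,T=wshot('w25'); tips(c)
go(.644,-.1865,.058,-49.4,s)
p=s['eef_pos'][:2]; piv=np.array([.548,-.2697]); d=p-piv; a0=np.arctan2(d[1],d[0]); r=np.hypot(*d); print('r',r,np.degrees(a0))
Tt=toolT(s); r=.125
for k in range(1,17):
    th=np.radians(80.9)*k/16; a=a0+th
    q=piv+r*np.array([np.cos(a),np.sin(a)])-(piv+r*np.array([np.cos(a0),np.sin(a0)]))
    print(k,(Tt[:2,:2].T@q*100).round(2),(-th).round(3), (a0+th)*57.3)
```

```text
tip z [-0.0172  0.0018  0.0026] y -0.0081
tip z [-0.0184  0.0017  0.0025] y 0.0064
t 26.68 pos [ 0.6454 -0.1871  0.0602] az -49.33 tilt 0.09 shift [-0.07 -0.14  0.22] turn 0.001 F [-0.2 -0.5  5.3] gap 0.019 q [-0.08  0.81  0.46  1.59 -0.45  0.84 -0.31]
r 0.1277031992681757 40.28669212429904
1 [-0.04 -1.1 ] -0.088 45.34628214856733
2 [-0.18 -2.2 ] -0.176 50.40290459898443
3 [-0.41 -3.27] -0.265 55.45952704940153
4 [-0.74 -4.33] -0.353 60.516149499818624
5 [-1.16 -5.35] -0.441 65.57277195023572
6 [-1.67 -6.32] -0.529 70.62939440065283
7 [-2.26 -7.26] -0.618 75.68601685106991
8 [-2.93 -8.13] -0.706 80.742639301487
9 [-3.68 -8.94] -0.794 85.7992617519041
10 [-4.49 -9.68] -0.882 90.85588420232119
11 [ -5.37 -10.35] -0.971 95.9125066527383
12 [ -6.31 -10.94] -1.059 100.9691291031554
13 [ -7.29 -11.44] -1.147 106.02575155357249
14 [ -8.31 -11.86] -1.235 111.0823740039896
15 [ -9.36 -12.18] -1.324 116.13899645440668
16 [-10.44 -12.41] -1.412 121.19561890482377
```

Call:
{"fn": "play_rows", "kwargs": {
  "steps": [3, 0, 0, 0, 0, 3, 0, 0, 0, 0, 3, 0, 0, -0.5, 0, 3, 0, 0, -0.5, 0, 1.5, 0, 0, -0.5, 0, 1.5, 0, 0, -0.5, 0, 1.5, 0, 0, -0.5, 0],
  "squeeze": 25
}}

```text
time: 27.6
eef_pos: [0.6449, -0.1869, 0.0646]
eef_rot: [0.0, 0.938, 0.347, 0.0]
wrist_force: [-0.1, 1.2, 3.1]
finger_gap: 0.0184
```

Run:
```python
from h import *
go(.644,-.1865,.058,-49.4)
```

```text
t 27.6 pos [ 0.6449 -0.1869  0.0646] az -49.33 tilt 0.02 shift [-0.04 -0.09  0.66] turn 0.001 F [-0.1  1.2  3.1] gap 0.0184 q [-0.09  0.8   0.46  1.59 -0.44  0.85 -0.31]
```

Call:
{"fn": "play_rows", "kwargs": {
  "steps": [1.5, -0.04, -1.1, 0, -0.088, 1.5, -0.18, -2.2, 0, -0.176, 1.5, -0.41, -3.27, 0, -0.265, 1.5, -0.74, -4.33, 0, -0.353, 1.5, -1.16, -5.35, 0, -0.441, 1.5, -1.67, -6.32, 0, -0.529, 1.5, -2.26, -7.26, 0, -0.618, 1.5, -2.93, -8.13, 0, -0.706]
}}

```text
time: 28.6
eef_pos: [0.5694, -0.1438, 0.0645]
eef_rot: [-0.0, 0.759, 0.651, 0.0]
wrist_force: [-1.2, 0.4, 2.6]
finger_gap: 0.0186
```

Run:
```python
from h import *
s,c,T=wshot('w26')
go(.644,-.1865,.058,-49.4,s)
p=s['eef_pos'][:2]; piv=np.array([.548,-.2697]); d=p-piv; print('r',np.hypot(*d),np.degrees(np.arctan2(d[1],d[0])))
az=np.arctan2(toolT(s)[1,1],toolT(s)[0,1]); a0=np.radians(40.29)+.706
Tt=toolT(s); r=.125
for k in range(1,11):
    th=.088*k; a=a0+th
    q=r*np.array([np.cos(a)-np.cos(a0),np.sin(a)-np.sin(a0)])
    print(k,(Tt[:2,:2].T@q*100).round(2),round(-th,3), round(np.degrees(a),1))
```

```text
t 28.6 pos [ 0.5694 -0.1438  0.0645] az -8.72 tilt 0.04 shift [-3.09  8.02  0.65] turn 0.71 F [-1.2  0.4  2.6] gap 0.0186 q [-0.04  0.66  0.28  1.82 -0.27  0.7   0.25]
r 0.1277427660090401 80.35210543398279
1 [-0.04 -1.1 ] -0.088 85.8
2 [-0.17 -2.19] -0.176 90.8
3 [-0.4  -3.27] -0.264 95.9
4 [-0.73 -4.32] -0.352 100.9
5 [-1.14 -5.34] -0.44 106.0
6 [-1.64 -6.31] -0.528 111.0
7 [-2.23 -7.24] -0.616 116.0
8 [-2.9  -8.12] -0.704 121.1
9 [-3.64 -8.93] -0.792 126.1
10 [-4.44 -9.68] -0.88 131.2
```

View pics/w26.png

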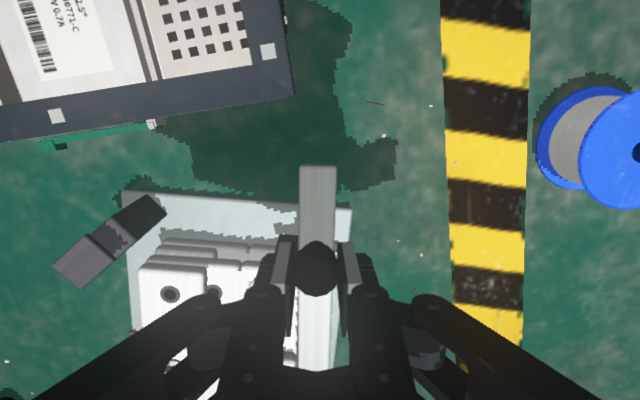

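Call:
{"fn": "play_rows", "kwargs": {
  "steps": [1.5, -0.04, -1.1, 0, -0.088, 1.5, -0.17, -2.19, 0, -0.176, 1.5, -0.4, -3.27, 0, -0.264, 1.5, -0.73, -4.32, 0, -0.352, 1.5, -1.14, -5.34, 0, -0.44, 1.5, -1.64, -6.31, 0, -0.528, 1.5, -2.23, -7.24, 0, -0.616, 1.5, -2.23, -7.24, 0, -0.616]
}}

```text
time: 29.65
eef_pos: [0.4928, -0.1542, 0.0644]
eef_rot: [-0.002, 0.527, 0.85, 0.0]
wrist_force: [-3.1, 3.8, 8.4]
finger_gap: 0.0184
```

Run:
```python
from h import *
s,c,T=wshot('w27')
go(.4825,-.1635,.0646,31.6,s)
p=s['eef_pos'][:2]; piv=np.array([.548,-.2697]); d=p-piv; print('r',np.hypot(*d),np.degrees(np.arctan2(d[1],d[0])))
```

```text
t 29.65 pos [ 0.4928 -0.1542  0.0644] az 26.37 tilt 0.21 shift [-0.38 -1.34 -0.02] turn -0.091 F [-3.1  3.8  8.4] gap 0.0184 q [ 0.12  0.55  0.12  2.   -0.11  0.6   0.78]
r 0.12803210926830855 115.53207936804478
```

View pics/w27.png

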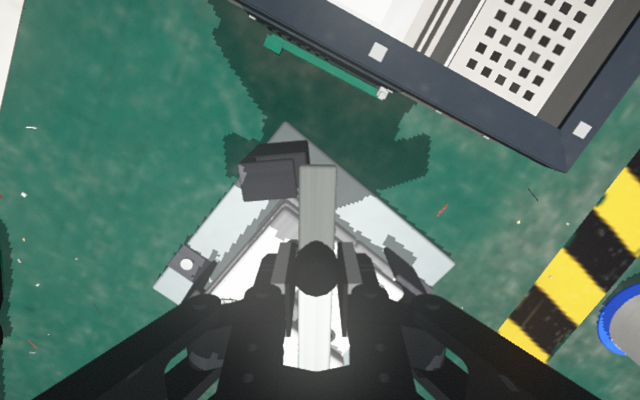

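Call:
{"fn": "play_rows", "kwargs": {
  "steps": [1.5, -0.01, -0.3, 0, -0.024, 1.5, -0.01, -0.5, 0, -0.04, 1.5, -0.02, -0.7, 0, -0.056, 1.5, -0.03, -0.87, 0, -0.07]
}}

```text
time: 30.2
eef_pos: [0.4858, -0.1578, 0.0644]
eef_rot: [-0.002, 0.497, 0.868, 0.0]
wrist_force: [-4.4, 4.4, 9.2]
finger_gap: 0.0185
```

Run:
```python
from h import *
s,c,T=wshot('w28')
go(.4825,-.1635,.0646,31.6,s)
p=s['eef_pos'][:2]; piv=np.array([.548,-.2697]); d=p-piv; print('r',np.hypot(*d),np.degrees(np.arctan2(d[1],d[0])))
```

```text
t 30.2 pos [ 0.4858 -0.1578  0.0644] az 30.4 tilt 0.2 shift [-0.32 -0.57 -0.02] turn -0.021 F [-4.4  4.4  9.2] gap 0.0185 q [ 0.15  0.55  0.1   2.01 -0.09  0.59  0.84]
r 0.12800918800477357 119.08027162499192
```

View pics/w28.png

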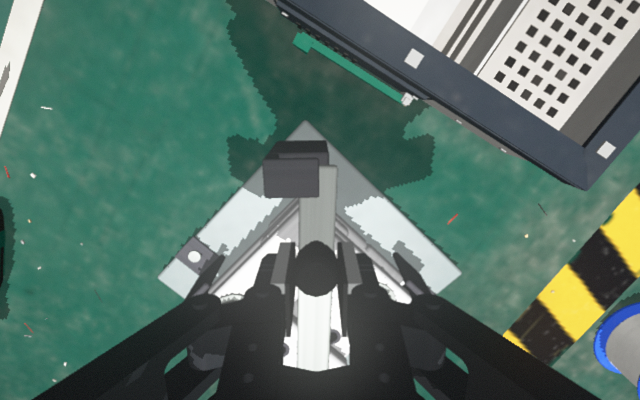

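Call:
{"fn": "play_rows", "kwargs": {
  "steps": [1.5, 0, -0.2, 0, -0.016, 1.5, -0.01, -0.4, 0, -0.032, 1.5, -0.01, -0.6, 0, -0.048, 1.5, -0.01, -0.6, 0, -0.048]
}}

```text
time: 30.75
eef_pos: [0.4809, -0.1607, 0.0644]
eef_rot: [-0.002, 0.476, 0.879, 0.001]
wrist_force: [-3.5, 5.6, 10.4]
finger_gap: 0.0188
```

Run:
```python
from h import *
s,c,T=wshot('w29')
go(.4825,-.1635,.0646,31.6,s)
p=s['eef_pos'][:2]; piv=np.array([.548,-.2697]); d=p-piv; print('r',np.hypot(*d),np.degrees(np.arctan2(d[1],d[0])))
```

```text
t 30.75 pos [ 0.4809 -0.1607  0.0644] az 33.13 tilt 0.2 shift [-0.32 -0.02 -0.02] turn 0.027 F [-3.5  5.6 10.4] gap 0.0188 q [ 0.17  0.54  0.09  2.02 -0.08  0.59  0.89]
r 0.12802569855786008 121.62559102215326
```

View pics/w29.png

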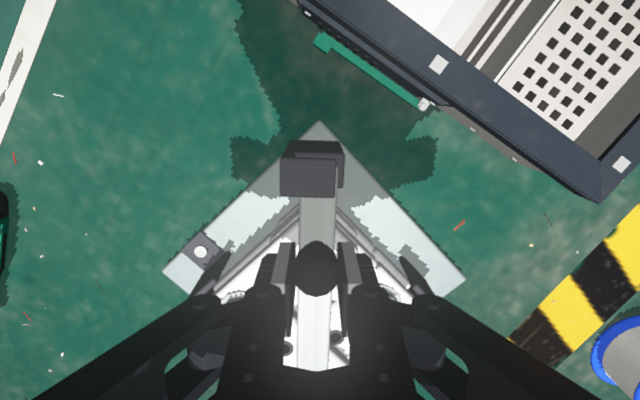

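Call:
{"fn": "play_rows", "kwargs": {
  "steps": [1.5, 0, -0.15, 0, -0.01, 1.5, 0, -0.3, 0, -0.02, 1.5, 0, -0.3, 0, -0.02]
}}

```text
time: 31.18
eef_pos: [0.4809, -0.1611, 0.0645]
eef_rot: [0.0, 0.466, 0.885, 0.002]
wrist_force: [2.2, 7.6, 2.0]
finger_gap: 0.0188
```

Run:
```python
from h import *
s=observe()
p=s['eef_pos'][:2]; piv=np.array([.548,-.2697]); d=p-piv; print('r',np.hypot(*d),np.degrees(np.arctan2(d[1],d[0])),s['wrist_force']@[-.85,-.52,0],s['torque'])
```

```text
r 0.12762813391480413 121.7004667411281 -5.854148611087682 [ 1.76351387 -0.57772524 -0.10292004]
```

Call:
{"fn": "play_rows", "kwargs": {
  "steps": [1.5, 0, -0.2, 0, 0, 1.5, 0, -0.2, 0, 0, 1.5, 0, 0.2, 0, 0.01, 2.6, 0, 0.25, 0, 0.01, 2.8, 0, 0.25, 0, 0.01, 4, 0, 0.25, -0.2, 0.01, 4, 0, 0.25, -1, 0.01, 4, 0, 0.25, -3, 0.01]
}}

```text
time: 32.17
eef_pos: [0.4807, -0.1627, 0.0944]
eef_rot: [-0.001, 0.472, 0.882, -0.0]
wrist_force: [0.7, 0.3, 0.2]
finger_gap: 0.0398
```

Call:
{"fn": "play_rows", "kwargs": {
  "steps": [4.4, 0, 0, -4, 0, 4.4, -3, 0, -8, 0, 4.4, -6, 0, -9, 0, 4.4, -8, 0, -9, 0, 4.4, -8, 0, -9, 0]
}}

```text
time: 32.8
eef_pos: [0.526, -0.2306, 0.1849]
eef_rot: [0.001, 0.472, 0.881, -0.0]
wrist_force: [-0.6, -0.2, 0.5]
finger_gap: 0.0445
```

Run:
```python
from h import *
s,c,T=wshot('w30'); go(.48,-.16,.2,0,s)
g=cv2.imread('pics/w30.png'); cv2.imwrite('pics/w30z.png',cv2.resize(g[0:260,170:470],None,fx=2.6,fy=2.3,interpolation=cv2.INTER_CUBIC))
n=cam('scene'); save(n,'s30.png'); g=cv2.imread('pics/s30.png'); cv2.imwrite('pics/s30z.png',cv2.resize(g[180:310,300:450],None,fx=5,fy=4.5,interpolation=cv2.INTER_CUBIC))
```

```text
t 32.8 pos [ 0.526  -0.2306  0.1849] az 33.63 tilt 0.08 shift [ 8.43  0.08 -1.52] turn 0.587 F [-0.6 -0.2  0.5] gap 0.0445 q [ 0.24  0.45  0.13  1.79 -0.07  0.91  0.98]
```

View pics/w30z.png

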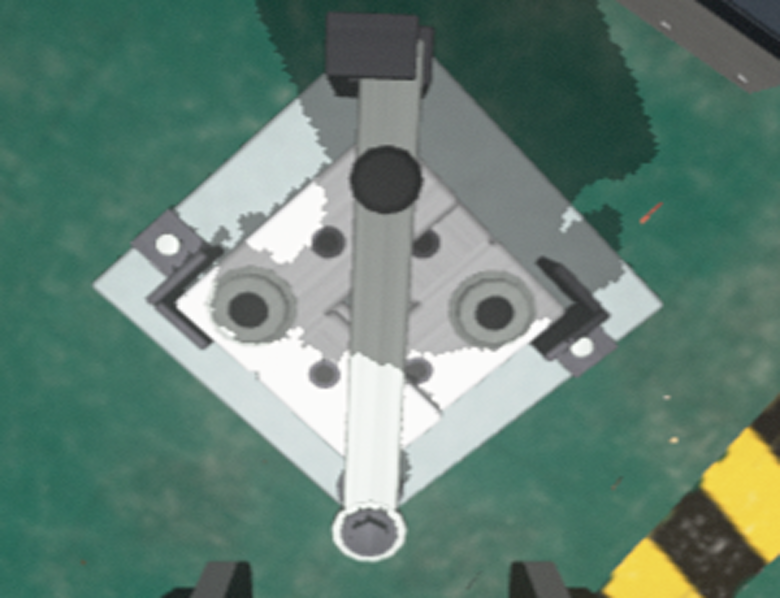

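View pics/s30z.png

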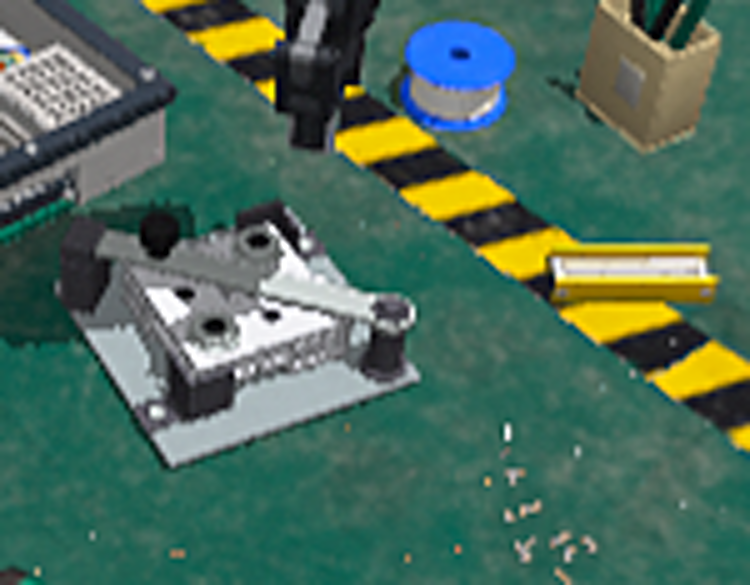

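Run:
```python
from h import *
c,T=load('w30'); F=lambda p:fsc(p,2.6,2.3,(170,0))
W=onplane(c,F([(391,85),(373,490)]),.059,T); d=W[0]-W[1]; print('bar az',np.degrees(np.arctan2(d[1],d[0])))
p=onplane(c,F([(368,533)]),.063,T)[0]; k=onplane(c,F([(386,178)]),.087,T)[0]; d=k-p; print(p,k,'knob az',np.degrees(np.arctan2(d[1],d[0])),np.hypot(*d[:2]))
# bracket bushes & carrier corners
b=onplane(c,F([(248,310),(495,313)]),[.058,.048],T); print(b,b.mean(0),np.degrees(np.arctan2(*(b[1]-b[0])[[1,0]]))-45)
W=onplane(c,F([(93,285),(662,305)]),.010,T); print(W.mean(0),np.degrees(np.arctan2(*(W[1]-W[0])[[1,0]]))-45, np.hypot(*(W[1]-W[0])[:2]))
g=cv2.cvtColor(c['pixels'],cv2.COLOR_RGB2BGR); cv2.imwrite('pics/w30c.png',cv2.resize(g[0:90,280:350],None,fx=8,fy=6.5,interpolation=cv2.INTER_CUBIC))
```

```text
bar az 121.33777039424012
[ 0.54622054 -0.2691968   0.063     ] [ 0.48210781 -0.16266417  0.087     ] knob az 121.04007603988049 0.1243368142819291
[[ 0.47076925 -0.22147879  0.058     ]
 [ 0.53615051 -0.18097383  0.048     ]] [ 0.50345988 -0.20122631  0.053     ] -13.220979960619047
[ 0.50426989 -0.19992429  0.01      ] -13.660292500929245 0.20294442825510955
```

View pics/w30c.png

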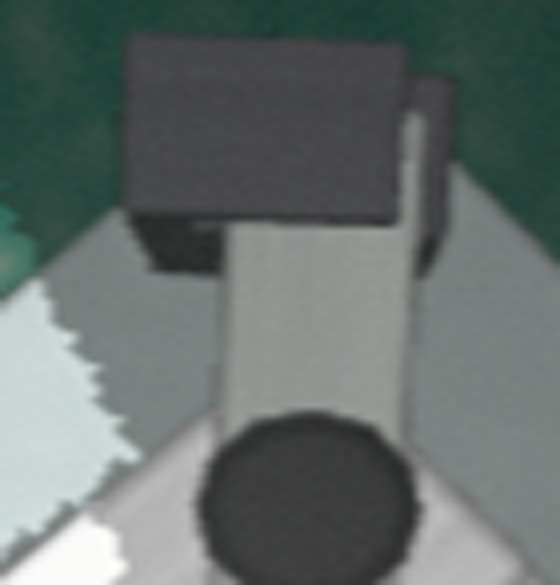

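Run:
```python
from h import *
print(observe()['time'], workorder.hand_in())
```

```text
the job is handed in; nothing more can be done
32.9 None
```

I set both loose brackets on the pile, swung the keeper bar into its catch, and handed the job in at 32.9 s of the 67 s allowed.

- **Brackets:** The right-hand loose bracket went on as third, bush to (+x,+y). The left-hand one went on as fourth, bush to (-x,-y). I lowered each until the wrist force showed light contact, about 6 and 9 N, then let go. The wrist camera put both within about 1.5 mm of the pile centre and within about 0.5° of square.
- **Keeper:** I gripped the knob and swung it along its arc until it stopped moving at 121.7° in the world frame, pushing back with about 6 N. The expected home angle is about 121.5°. After release, the pictures show the bar inside the catch at 121.0 to 121.3°, which agrees within measuring error. I did not push it a second time to confirm.
- **Other things:** I came into contact with none of the other tools or things. At hand-in the gripper was open, clear of everything, and the wrist force was near zero.

**Disagreements:**
- The fingertips are not 22 mm ahead of the reported TCP. The cameras put them about 22 mm behind it with the gripper fully open, and roughly level with it when nearly shut. I set the grasp heights from the camera measurements.
- The fingers read 33 mm on the 36 mm limbs.
- The fingertips touched the bench, and once the bar's top, with about 5 to 8 N when closing.

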